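# Open the shaker's bars by one hole and load the bottle

## Robot

A 6-joint arm with a two-finger parallel gripper is mounted at the origin on a cart in front of the work surface, level with it; the furniture and walls round the work are solid. World frame = base frame: x ahead of the robot, y to its left, z up, the work surface at z = 0. Lengths are in m, angles in rad, forces in N, time in s.
With the tool pointing down it reaches from about 0.325 to 0.75 m from the base axis. Payload 7.6 kg.
Tool frame: the origin (TCP) lies midway between the tips of the shut fingers; the grasp point (between the pads) lies 19 mm behind it; z points along the fingers, y is the line along which they close (so a half turn about z gives the same grasp; the last joint's range is limited). The gripper opens to 85 mm and grips with 20 to 120 N. Pads are 22 mm wide; open, the fingers measure 114 mm over their backs; the gripper's body (76 mm by 85 mm) begins 54 mm behind the grasp point. The pads swing forward as they close: fully open they stand 13 mm farther back than shut.
Start: joints at [1.217, 0.052, 1.401, -0, 1.689, -0.07], TCP at [0.147, 0.504, 0.209] pointing down, gripper open.
Joint ranges: [-2.9, 2.9], [-0.91, 2.17], [0.12, 2.37], [-1.06, 4.2], [0.26, 2.73], [-2.93, 2.93]. Speed limits (rad/s): [2.57, 2.57, 3.01, 3.14, 3.14, 3.14].

## Interface

Orientations are given as a unit quaternion [x, y, z, w].
In Python, from workcell import sense, grab_frame, camera_info, finish_job gives the robot as it stands.
- The arm moves only by the tool jog_arm, never from a script. Its argument "steps" is a list of rows, each an object of numbers: "dx", "dy", "dz": the shift along the tool's x, y, z in m; "ax", "ay", "az": the turn, a rotation vector about the tool's x, y, z in degrees; "claw": the opening in per cent of the stroke, from 0 (shut) to 100 (fully open). In form: [{"dx": .., "dy": .., "dz": .., "ax": .., "ay": .., "az": .., "claw": ..}, ...]. A call has exactly 8 rows; each row shifts and turns the commanded pose from where the row before left it, along the tool's axes as they then stand; what a row does not reach is not made up. A row lasts 1/12 s, in which the tool goes at most 41.7 mm and 7.16 degrees, less where a joint would pass 70% of its speed; a pose out of reach is approached as far as the arm can. A call with a gripper value outside its range is refused whole. The fingers move at their own pace and stop on an object; "grip_force" is the grip in N (left out, the last holds). Time passes only in rows, so rows that do not move let the fingers close, or fill a call up. It gives the time, the measured TCP pose, the force, the opening and the grip force at its end, in the units of the state.
- sense(): the state, without advancing time (a new reading comes with each control period).
- grab_frame(name): name is "scene" or "side" or "wrist"; returns (picture, depth): 480x640x3 uint8, red, green, blue; 480x640 float32, m along the optical axis (not along the pixel's ray), 0 where there is no reading.
- camera_info(name): a dict with "fx", "fy", "cx", "cy" (pixels), "rvec" (rotation vector, rad) and "tvec" (3), from world to camera coordinates, as OpenCV has them. Camera axes: x right, y down, z forward; pixel columns grow to the right and rows downward; lengths in m; the calibration is good to about 2 mm. The wrist camera is an equidistant fisheye: a pixel r from the principal point sees the ray r / f radians off the axis. A picture is of the moment at which its call begins: read the wrist's pose just before it. camera_info takes no time and is no camera call; for the wrist camera it gives the pose at the moment of the call.
- finish_job(): hands the job in; it is judged then, once.
The state is a dict: "clock": time; "qpos": joint angles; "joint_velocities": joint speeds; "joint_efforts": joint torques, N m; "tool_pos": TCP position; "orientation": TCP orientation; "force": force on the tool from outside, world axes, zero at the start; "moment": the same for the moment, N m; "gripper_width": finger opening in m; "finger_force": force on a finger pad.
Only numpy, scipy, OpenCV 4.12 (cv2) and the standard library are available. Lean on these libraries where they do the work, as an engineer would, in place of code of your own. Each camera call takes 0.05 s, during which the arm holds its last target. There are 200 camera calls.

## Task

The holding bars of the orbital shaker are set one hole too narrow for the round glass reagent bottle. Pinch the sleeve of the front rail over its sprung button so that the button goes in, slide the sleeve away from the fixed bar until the button pops out through the next hole, and prove the lock with a pull of about 20 N in the same direction, never straining it with more than 25 N. Then stand the reagent bottle upright on the platform between the two bars and let go, leaving the square media bottle and the two amber vials standing where they are.

Things in the scene. Friction and masses are not known exactly. Their poses are not given: they have to be found in the camera images.
- button_tip (a point): Tip of the latch button, a round-nosed steel pin, 9 mm thick, in the fixed inner tube of the shaker's front rail. It sticks 4 mm out of a hole in the front face of the aluminium sleeve on that tube. x: into the sleeve (pressing direction), y: along the rail to the fixed bar, z up. The button is 3 N stiff and must be pressed flush with the sleeve before the sleeve will move; then the wall keeps it in.
- rail_mid (a point): Point on the rail's centre line level with the button, 16.5 mm behind its tip: where to pinch across x. Axes as button_tip. The sleeve is a level square tube along y, 25 x 25 mm, 2 mm walls, from 36 mm on the -y to 82 mm on the +y side of the button; 94 mm above the bench, 28 mm above the platform. Free: 45 mm along the rail, 60 mm across it. A pad closed on the sleeve over the button presses it flush.
- latch (a joint): How far the button is pressed in, in m: 0 = fully out through a hole, 0.004 = flush with the sleeve's face, 0.006 = hidden under the sleeve's wall. Sprung towards 0.
- sleeve (a joint): How far the sleeve, with the sliding bar, is slid away from the fixed bar (towards -y), in m. Starts near 0, button in the first hole. The second hole, in a thin steel strip trimmed by screws on the sleeve's front, meets the button after 30 to 43 mm, unknown where. Friction 2 to 8 N, up to 15 N as the button is pushed under the wall; past the second hole's 1 to 2 mm of play the sleeve is locked and the pull rises at once.
- bar_fixed_mid (a point): Middle of the fixed holding bar, a level rubber-covered rod, 14 mm thick and 140 mm long along its x axis, 45 mm above the platform. Axes as button_tip; the sliding bar lies on its -y side.
- bar_slide_mid (a point): Middle of the sliding holding bar, like the fixed one, parallel to it and carried by the sleeve. Clear gap between the bars: 53 mm at the start (too narrow for the bottle), 83 to 97 mm at the second hole. Between the bars the sleeve's back face lies 77 mm before this point in x and a 10 mm guide rod runs 90 mm behind it.
- platform_mid (a point): Middle of the top of the shaker's level platform, 240 (x) x 270 (y) mm, 66 mm above the bench. Axes as button_tip. The shaker stands fixed on the bench, in a place and yaw that vary.
- bottle_mid (a point): Middle of the round glass reagent bottle with pink contents and blue screw cap, half-way up (70.5 mm above its underside), z up. 80 mm in diameter, 141 mm tall, about 0.45 kg. The cap, 40 mm in diameter, reaches from 118 to 141 mm above the underside; grip it from above at any yaw.
- media_mid (a point): Bystander: square clear media bottle with white screw cap, 70 x 78 x 145 mm; half-way up.
- vial_a_mid (a point): Bystander: amber vial with black cap, 24 mm in diameter, 54 mm tall; half-way up.
- vial_b_mid (a point): Bystander: a second amber vial of the same size; half-way up.
Not all that is in view belongs to the job. There is more than one size of the part that bears bottle_mid; the job needs the larger.

How it is judged:
On the way:
1. the button is out through the second hole and the sleeve has been pulled against it, with over 10 N between sleeve and button (value of joint sleeve above 0.028 m and value of joint latch below 0.0015 m and contact force between sleeve and latch above 10 N), for 0.2 s.
At the end, for the whole second after the job is handed in: The sleeve is locked with the button fully out (within 1.5 mm) through the second hole, and the reagent bottle stands upright (within 0.08 rad) on the platform (its middle 66 to 76 mm above it) between the two bars (value of joint sleeve above 0.028 m and value of joint latch below 0.0015 m and y of bottle_mid in the frame of bar_fixed_mid below -0.04 m and y of bottle_mid in the frame of bar_slide_mid above 0.04 m and x of bottle_mid in the frame of platform_mid between -0.05 and 0.09 m and z of bottle_mid in the frame of platform_mid between 0.066 and 0.076 m and angle between bottle_mid's own z axis and vertical below 0.08 rad); the robot touches nothing.
It fails at once if the latch is strained: more than 25 N between the sleeve and the button (contact force between sleeve and latch above 25 N).
It fails at once if a bystander (media bottle or vial) is moved by more than 30 mm (distance of any of media_mid, vial_a_mid, vial_b_mid from where it was at the start of the episode above 0.03 m).
It also fails if it takes over 53 s, if anything falls off the work surface, if the arm or the gripper's body presses on something with over 40 N, if the wrist force passes 120 N, or if a joint passes its speed limit or range.

## Working session

There is one attempt and no reset: what is moved stays moved. The work goes in short steps, Python scripts to look and compute and a tool call to move; the robot and the scene stay as the last step left them, time stands still between calls to the robot, and variables do not carry over. Pictures are saved under pics/ and viewed, at most 10 in all, crops included, and the job is handed in when it is done.

Besides the shell and the picture viewer there is one more tool, called after "Call:" as name(argument=value, ...), one argument or row to a line, values as JSON. jog_arm: Moves the arm, as the interface text tells. Its arguments: {"type":"object","properties":{"steps":{"type":"array","items":{"type":"object","properties":{"dx":{"type":"number"},"dy":{"type":"number"},"dz":{"type":"number"},"ax":{"type":"number"},"ay":{"type":"number"},"az":{"type":"number"},"claw":{"type":"number"}}}},"grip_force":{"type":"number"}},"required":["steps"]}

```bash
mkdir -p pics; ls
cat > h.py <<'E'
import numpy as np, cv2
from workcell import sense, grab_frame, camera_info, finish_job
from scipy.spatial.transform import Rotation as R
def cam(n):
    i=camera_info(n); return i,R.from_rotvec(np.ravel(i['rvec'])).as_matrix(),np.ravel(i['tvec'])
def pts(n,d,i=None):
    i,Rm,t=i or cam(n); v,u=np.mgrid[:480,:640]
    c=np.stack([(u-i['cx'])/i['fx']*d,(v-i['cy'])/i['fy']*d,d],-1)
    return (c-t)@Rm
def st():
    s=sense(); print({k:np.round(s[k],3).tolist() for k in ['clock','qpos','tool_pos','orientation','force','gripper_width','finger_force']})
def save(n,im): cv2.imwrite('pics/'+n,im[...,::-1])
E
python3 - <<'E'
from h import *
st()
for n in ['scene','side']:
    p,d=grab_frame(n); save(n+'1.png',p); np.savez(n+'1.npz',p=p,d=d); i=cam(n); print(n,i[0]['fx'],-i[1].T@i[2])
E
```

```text
pics
{'clock': 0.0, 'qpos': [1.217, 0.053, 1.402, 0.0, 1.689, -0.07], 'tool_pos': [0.147, 0.504, 0.208], 'orientation': [0.141, 0.99, -0.001, -0.0], 'force': [0.276, 0.274, -0.22], 'gripper_width': 0.086, 'finger_force': 0.0}
scene 434.15186544620025 [ 0.00787039 -0.31356203  0.77793789]
side 623.8125080616687 [ 0.35828381 -1.24281355  0.84671512]
```

View pics/scene1.png

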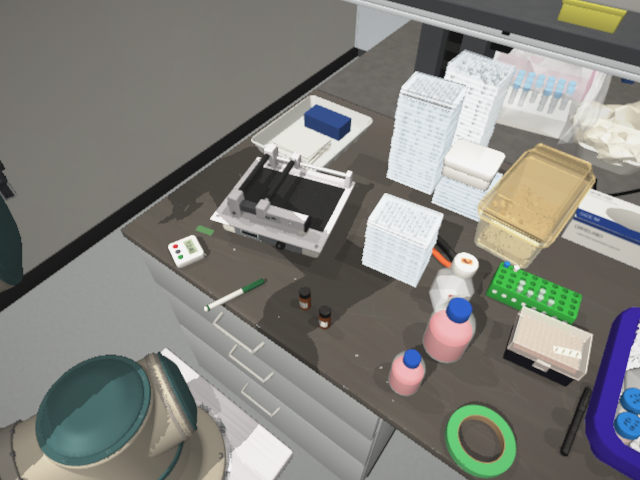

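View pics/side1.png

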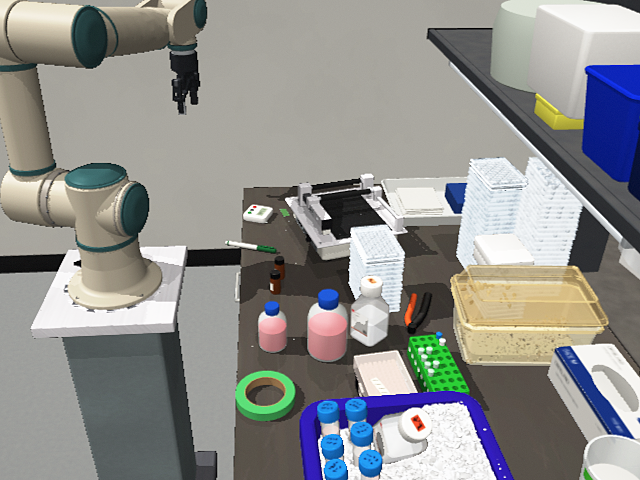

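The scene view shows the shaker around (285,205), the large pink bottle with its cap at (458,311), the small one at (410,358), the media bottle at (452,285), and the vials at (305,298) and (325,317). The side view shows the shaker at (345,215) and the large bottle's cap at (328,300).

Run:
```python
from h import *
z=np.load('scene1.npz');p,d=z['p'],z['d'];P=pts('scene',d)
np.save('P.npy',P)
h=cv2.cvtColor(p,cv2.COLOR_RGB2HSV)
m=((h[...,0]>105)&(h[...,0]<125)&(h[...,1]>150)&(h[...,2]>60)).astype(np.uint8)
n,l,s,c=cv2.connectedComponentsWithStats(m)
for k in range(1,n):
    if s[k,4]>60:
        q=P[l==k]; zt=np.percentile(q[:,2],95); t=q[q[:,2]>zt-.006]; print(c[k].round(),s[k,4],'ztop',zt.round(3),((t.min(0)+t.max(0))/2).round(3),(np.ptp(t,axis=0)).round(3))
for nm,(u,v) in dict(media=(463,260),va=(305,291),vb=(324,311),tips=(400,215)).items(): print(nm,P[v,u].round(3))
# shaker: points over platform
X=P.reshape(-1,3)
vv,uu=np.mgrid[:480,:640]; sel=(uu>205)&(uu<360)&(vv>140)&(vv<260)&(d>0)
hist,e=np.histogram(P[sel][:,2],bins=np.arange(0,.2,.004)); print([(round(a,3),int(b)) for a,b in zip(e,hist) if b>40])
pl=sel&(abs(P[...,2]-.066)<.005); q=P[pl][:,:2].astype(np.float32); r=cv2.minAreaRect(q); print('plat',r)
cv2.imwrite('pics/s2.png',cv2.resize(p[135:260,200:365,::-1],None,fx=4.8,fy=4.8,interpolation=cv2.INTER_CUBIC))
```

```text
[325. 120.] 782 ztop 0.05 [0.48  0.035 0.411] [0.945 0.697 0.734]
[612. 226.] 375 ztop 0.073 [ 0.469 -0.41   0.423] [0.921 0.193 0.71 ]
[607. 231.] 67 ztop 0.07 [ 0.896 -0.444  0.068] [0.009 0.13  0.006]
[459. 310.] 479 ztop 0.142 [ 0.249 -0.284  0.457] [0.483 0.058 0.642]
[412. 358.] 255 ztop 0.103 [ 0.193 -0.274  0.437] [0.37  0.079 0.681]
[607. 431.] 404 ztop 0.109 [ 0.433 -0.538  0.106] [0.067 0.048 0.007]
media [ 0.57  -0.236  0.141]
va [ 0.387 -0.005  0.054]
vb [ 0.372 -0.062  0.054]
tips [ 0.591 -0.09   0.154]
[(np.float64(0.0), 2957), (np.float64(0.004), 126), (np.float64(0.008), 72), (np.float64(0.012), 103), (np.float64(0.016), 138), (np.float64(0.02), 172), (np.float64(0.024), 180), (np.float64(0.028), 167), (np.float64(0.032), 328), (np.float64(0.036), 476), (np.float64(0.04), 133), (np.float64(0.06), 2183), (np.float64(0.064), 3795), (np.float64(0.068), 155), (np.float64(0.072), 47), (np.float64(0.076), 44), (np.float64(0.08), 84), (np.float64(0.084), 113), (np.float64(0.088), 154), (np.float64(0.092), 203), (np.float64(0.096), 283), (np.float64(0.1), 242), (np.float64(0.104), 462), (np.float64(0.108), 167), (np.float64(0.112), 326), (np.float64(0.116), 414), (np.float64(0.12), 153), (np.float64(0.124), 60)]
plat ((0.5591912865638733, 0.18646112084388733), (0.2419200986623764, 0.2705824673175812), 14.596379280090332)
```

View pics/s2.png

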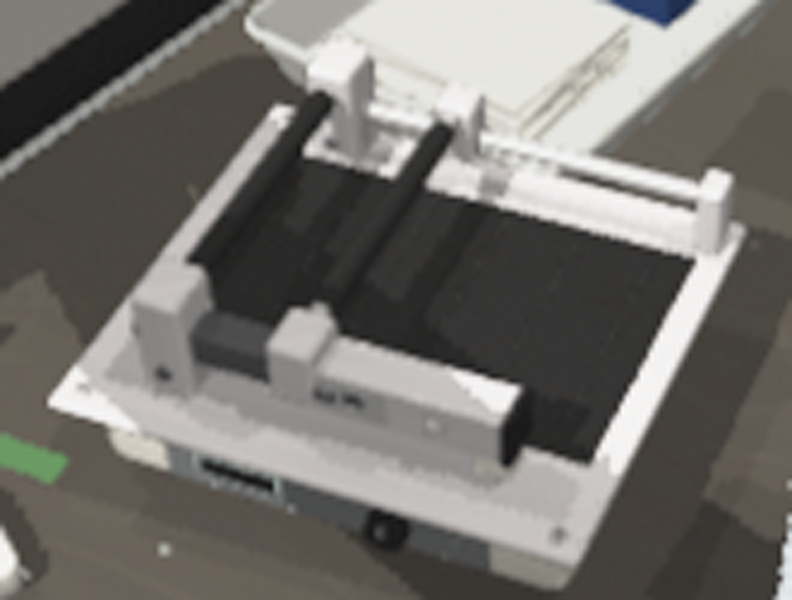

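The crop shows the front rail at lower centre. The button is a dot near crop (433,425). The trim strip's marks are near crop (320–360,398) and the sleeve's -y end is at crop x≈510. The fixed bar is on the left and the sliding bar is next to it.

```bash
cat >> h.py <<'E'
def ray(n,u,v,z,i=None):
    i,Rm,t=i or cam(n); o=-Rm.T@t; D=Rm.T@np.array([(u-i['cx'])/i['fx'],(v-i['cy'])/i['fy'],1]); return o+D*(z-o[2])/D[2]
def plan(pos,yaw,n,cur=None):
    "rows to bring TCP to pos, tool-y (or its half turn) to world angle yaw deg"
    s=sense(); Rm=R.from_quat(s['orientation']).as_matrix(); p=np.array(s['tool_pos']) if cur is None else np.array(cur)
    y0=np.degrees(np.arctan2(Rm[1,1],Rm[0,1])); dy=(yaw-y0+180)%360-180
    D=np.array(pos)-p; print('yaw now',y0.round(2),'turn az/row',round(-dy/n,2),'dz/row',round(-D[2]/n,4),'D',D.round(4))
    for k in range(n):
        a=np.radians(y0+dy*k/n); ty=np.array([np.cos(a),np.sin(a)]); tx=np.array([-ty[1],ty[0]])*(1 if 1 else 1)
        # tool z down: x = y cross z
        tx=np.cross([ty[0],ty[1],0],[0,0,-1])[:2]
        print(k,'dx',round(tx@D[:2]/n,4),'dy',round(ty@D[:2]/n,4))
E
python3 - <<'E'
from h import *
P=np.load('P.npy'); z=np.load('scene1.npz');p,d=z['p'],z['d']
h=cv2.cvtColor(p,cv2.COLOR_RGB2HSV)
m=((h[...,0]>105)&(h[...,0]<125)&(h[...,1]>150)&(h[...,2]>60))
vv,uu=np.mgrid[:480,:640]
for c,z0 in [((459,310),.141),((412,358),.1)]:
    k=m&(np.hypot(uu-c[0],vv-c[1])<20)&(abs(P[...,2]-z0)<.004); q=P[k]; print('cap',cv2.minEnclosingCircle(q[:,:2].astype(np.float32)),np.median(q,0))
b=ray('scene',290.2,223.5,.094); print('button',b,P[223,290])
ex=np.array([np.cos(np.radians(14.6)),np.sin(np.radians(14.6)),0]); ey=np.array([-ex[1],ex[0],0])
rel=lambda q:np.array([(q-b)@ex,(q-b)@ey,q[2]-.066]).round(4)
print('plat in btn',rel(np.array([.5592,.1865,.066])))
for cu,cv in [(322,395),(353,400),(433,425),(500,455),(510,390),(280,370)]:
    u,v=200+cu/4.8,135+cv/4.8; print(cu,cv,rel(P[int(v),int(u)]), rel(ray('scene',u,v,.094)))
rm=b+.0165*ex; print('rail_mid',rm)
plan([rm[0],rm[1]-.0,.24],14.6,16)
E
```

```text
cap ((0.4717778265476227, -0.274381548166275), 0.02034401334822178) [ 0.47080289 -0.27404433  0.14027087]
cap ((0.3631852865219116, -0.24838010966777802), 0.014712034724652767) [ 0.362328   -0.24817559  0.10087309]
button [0.48578869 0.1092682  0.094     ] [0.48403798 0.10818986 0.09777827]
plat in btn [0.0905 0.0562 0.    ]
322 395 [-0.0025  0.054   0.0298] [-0.0017  0.0544  0.028 ]
353 400 [0.0017 0.0418 0.0273] [0.0007 0.0399 0.028 ]
433 425 [-0.002  -0.0006  0.0318] [-0.0001 -0.0001  0.028 ]
500 455 [-0.0022 -0.0331  0.0261] [-0.0057 -0.035   0.028 ]
510 390 [ 0.0223 -0.0278  0.0403] [ 0.0326 -0.0238  0.028 ]
280 370 [-0.003   0.0747  0.0381] [0.0055 0.0793 0.028 ]
rail_mid [0.5017559  0.11342734 0.094     ]
yaw now 73.74 turn az/row 3.7 dz/row -0.002 D [ 0.3549 -0.3903  0.032 ]
0 dx -0.0281 dy -0.0172
1 dx -0.0292 dy -0.0154
2 dx -0.0301 dy -0.0134
3 dx -0.0309 dy -0.0115
4 dx -0.0316 dy -0.0095
5 dx -0.0321 dy -0.0074
6 dx -0.0325 dy -0.0053
7 dx -0.0328 dy -0.0032
8 dx -0.033 dy -0.0011
9 dx -0.033 dy 0.001
10 dx -0.0328 dy 0.0032
11 dx -0.0325 dy 0.0053
12 dx -0.0321 dy 0.0074
13 dx -0.0316 dy 0.0094
14 dx -0.0309 dy 0.0114
15 dx -0.0301 dy 0.0134
```

Call:
jog_arm(
  steps=[
    {"dx": -0.028,"dy": -0.017,"dz": -0.002,"az": 3.7},
    {"dx": -0.029,"dy": -0.0155,"dz": -0.002,"az": 3.7},
    {"dx": -0.03,"dy": -0.0135,"dz": -0.002,"az": 3.7},
    {"dx": -0.031,"dy": -0.0115,"dz": -0.002,"az": 3.7},
    {"dx": -0.0315,"dy": -0.0095,"dz": -0.002,"az": 3.7},
    {"dx": -0.032,"dy": -0.0075,"dz": -0.002,"az": 3.7},
    {"dx": -0.0325,"dy": -0.0055,"dz": -0.002,"az": 3.7},
    {"dx": -0.033,"dy": -0.003,"dz": -0.002,"az": 3.7},
  ],
)

```text
$.steps[0]: bad value
```

Call:
jog_arm(
  steps=[
    {"dx": -0.033,"dy": -0.001,"dz": -0.002,"az": 3.7},
    {"dx": -0.033,"dy": 0.001,"dz": -0.002,"az": 3.7},
    {"dx": -0.033,"dy": 0.003,"dz": -0.002,"az": 3.7},
    {"dx": -0.0325,"dy": 0.0055,"dz": -0.002,"az": 3.7},
    {"dx": -0.032,"dy": 0.0075,"dz": -0.002,"az": 3.7},
    {"dx": -0.0315,"dy": 0.0095,"dz": -0.002,"az": 3.7},
    {"dx": -0.031,"dy": 0.0115,"dz": -0.002,"az": 3.7},
    {"dx": -0.03,"dy": 0.0135,"dz": -0.002,"az": 3.7},
  ],
)

```text
$.steps[0]: bad value
```

Run:
```python
from h import *
st(); i=cam('wrist'); print(i[0],(-i[1].T@i[2]).round(3),i[1].round(2).tolist())
p,d=grab_frame('wrist'); save('w1.png',p); np.savez('w1.npz',p=p,d=d,R=i[1],t=i[2])
```

```text
{'clock': 0.1, 'qpos': [1.217, 0.053, 1.402, -0.0, 1.689, -0.07], 'tool_pos': [0.147, 0.504, 0.208], 'orientation': [0.141, 0.99, -0.001, -0.0], 'force': [-0.078, -0.204, 1.163], 'gripper_width': 0.085, 'finger_force': 0.0}
{'fx': 371.64829954431775, 'fy': 371.64829954431775, 'cx': 316.6919243339635, 'cy': 241.4824020733152, 'rvec': array([-2.31178446, -1.73663765, -0.2589556 ]), 'tvec': array([-0.52448085, -0.03811653,  0.37876516])} [0.075 0.525 0.373] [[0.28, 0.96, -0.0], [0.92, -0.27, 0.29], [0.28, -0.08, -0.96]]
```

View pics/w1.png

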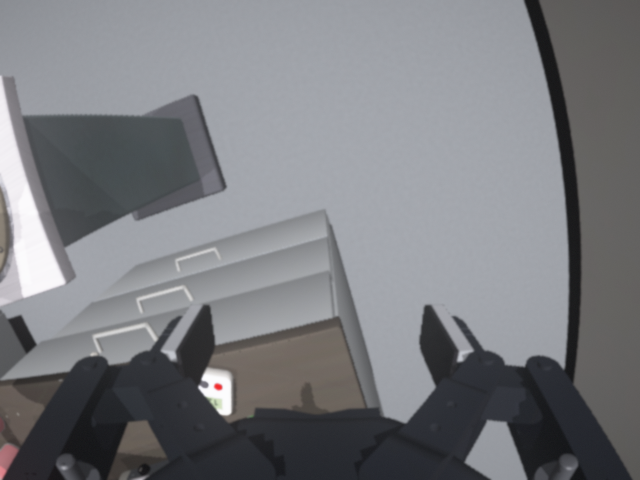

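That picture is of the start pose, because the move was refused (it needs all keys). It shows only the cabinet, so I plan again.

Run:
```python
from h import *
a=np.radians(14.6);rm=np.array([.5018,.1134,.24]); t=rm-.06*np.array([np.cos(a),np.sin(a),0])
plan(t,14.6,16)
```

```text
yaw now 73.74 turn az/row 3.7 dz/row -0.002 D [ 0.2969 -0.4055  0.0319]
0 dx -0.0249 dy -0.0191
1 dx -0.0261 dy -0.0175
2 dx -0.0272 dy -0.0158
3 dx -0.0281 dy -0.014
4 dx -0.029 dy -0.0121
5 dx -0.0297 dy -0.0103
6 dx -0.0303 dy -0.0083
7 dx -0.0308 dy -0.0063
8 dx -0.0311 dy -0.0044
9 dx -0.0313 dy -0.0023
10 dx -0.0314 dy -0.0003
11 dx -0.0314 dy 0.0017
12 dx -0.0312 dy 0.0037
13 dx -0.0309 dy 0.0057
14 dx -0.0304 dy 0.0077
15 dx -0.0299 dy 0.0097
```

Call:
jog_arm(
  steps=[
    {"dx": -0.025,"dy": -0.019,"dz": -0.002,"ax": 0,"ay": 0,"az": 3.7,"claw": 100},
    {"dx": -0.026,"dy": -0.0175,"dz": -0.002,"ax": 0,"ay": 0,"az": 3.7,"claw": 100},
    {"dx": -0.027,"dy": -0.016,"dz": -0.002,"ax": 0,"ay": 0,"az": 3.7,"claw": 100},
    {"dx": -0.028,"dy": -0.014,"dz": -0.002,"ax": 0,"ay": 0,"az": 3.7,"claw": 100},
    {"dx": -0.029,"dy": -0.012,"dz": -0.002,"ax": 0,"ay": 0,"az": 3.7,"claw": 100},
    {"dx": -0.0295,"dy": -0.0105,"dz": -0.002,"ax": 0,"ay": 0,"az": 3.7,"claw": 100},
    {"dx": -0.0305,"dy": -0.0085,"dz": -0.002,"ax": 0,"ay": 0,"az": 3.7,"claw": 100},
    {"dx": -0.031,"dy": -0.0065,"dz": -0.002,"ax": 0,"ay": 0,"az": 3.7,"claw": 100},
  ],
  grip_force=40,
)

```text
clock: 0.82
tool_pos: [0.2955, 0.2993, 0.2247]
orientation: [0.391, 0.92, 0.0, 0.0]
force: [0.6, 0.2, -0.3]
gripper_width: 0.0856
finger_force: 0.0
```

Call:
jog_arm(
  steps=[
    {"dx": -0.031,"dy": -0.0045,"dz": -0.002,"ax": 0,"ay": 0,"az": 3.7,"claw": 100},
    {"dx": -0.0315,"dy": -0.0025,"dz": -0.002,"ax": 0,"ay": 0,"az": 3.7,"claw": 100},
    {"dx": -0.0315,"dy": 0,"dz": -0.002,"ax": 0,"ay": 0,"az": 3.7,"claw": 100},
    {"dx": -0.0315,"dy": 0.0015,"dz": -0.002,"ax": 0,"ay": 0,"az": 3.7,"claw": 100},
    {"dx": -0.031,"dy": 0.0035,"dz": -0.002,"ax": 0,"ay": 0,"az": 3.7,"claw": 100},
    {"dx": -0.031,"dy": 0.0055,"dz": -0.002,"ax": 0,"ay": 0,"az": 3.7,"claw": 100},
    {"dx": -0.0305,"dy": 0.0075,"dz": -0.002,"ax": 0,"ay": 0,"az": 3.7,"claw": 100},
    {"dx": -0.03,"dy": 0.01,"dz": -0.002,"ax": 0,"ay": 0,"az": 3.7,"claw": 100},
  ],
)

```text
clock: 1.48
tool_pos: [0.4435, 0.0957, 0.2406]
orientation: [0.613, 0.79, -0.0, -0.0]
force: [0.4, 1.1, -0.8]
gripper_width: 0.0852
finger_force: 0.0
```

Run:
```python
from h import *
st(); i=cam('wrist')
p,d=grab_frame('wrist'); save('w2.png',p); np.savez('w2.npz',p=p,d=d,R=i[1],t=i[2])
```

```text
{'clock': 1.483, 'qpos': [0.131, -0.157, 1.539, 0.0, 1.759, -0.119], 'tool_pos': [0.444, 0.096, 0.241], 'orientation': [0.613, 0.79, -0.0, -0.0], 'force': [0.422, 1.144, -0.781], 'gripper_width': 0.085, 'finger_force': 0.0}
```

View pics/w2.png

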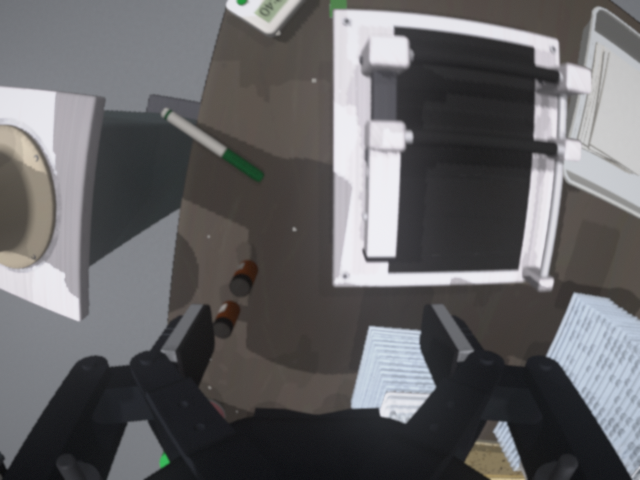

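The view shows the sleeve at (365–400, 165–258), the sliding clamp at (385,136), and the button side facing left near (366,230). I zoom in there.

```bash
cat >> h.py <<'E'
def wpts(z,uv,h=None,d=None):
    "fisheye pixels -> world, onto plane z=h or at optical depth d"
    i=camera_info('wrist'); uv=np.atleast_2d(uv).astype(float); a=(uv-[i['cx'],i['cy']])/i['fx']; r=np.hypot(*a.T)+1e-9
    D=np.c_[a*(np.sin(r)/r)[:,None],np.cos(r)]; W=D@z['R']; o=-z['R'].T@z['t']
    k=(h-o[2])/W[:,2] if h is not None else d/D[:,2]
    return o+W*k[:,None]
E
python3 - <<'E'
from h import *
z=np.load('w2.npz');p,d=z['p'],z['d']
cv2.imwrite('pics/w2c.png',cv2.resize(p[165:270,335:425,::-1],None,fx=5.6,fy=5.6,interpolation=cv2.INTER_CUBIC))
v,u=np.mgrid[:480,:640]; W=wpts(z,np.c_[u.ravel(),v.ravel()],d=d.ravel()).reshape(480,640,3); np.save('W2.npy',W)
s=(u>340)&(u<420)&(v>120)&(v<280)
g=s&(abs(W[...,2]-.1065)<.004)&(v>155); print('sleeve top',g.sum(),np.median(W[g][:,2]),cv2.minAreaRect(W[g][:,:2].astype(np.float32)))
s=(u>325)&(u<570)&(v>0)&(v<300); g=s&(abs(W[...,2]-.066)<.004); print('plat',cv2.minAreaRect(W[g][:,:2].astype(np.float32)))
E
```

```text
sleeve top 3173 0.10594671448076792 ((0.4928443133831024, 0.1191476583480835), (0.02822493016719818, 0.09046518802642822), 15.560937881469727)
plat ((0.5589659214019775, 0.1860821545124054), (0.23965927958488464, 0.2694278657436371), 14.719979286193848)
```

View pics/w2c.png

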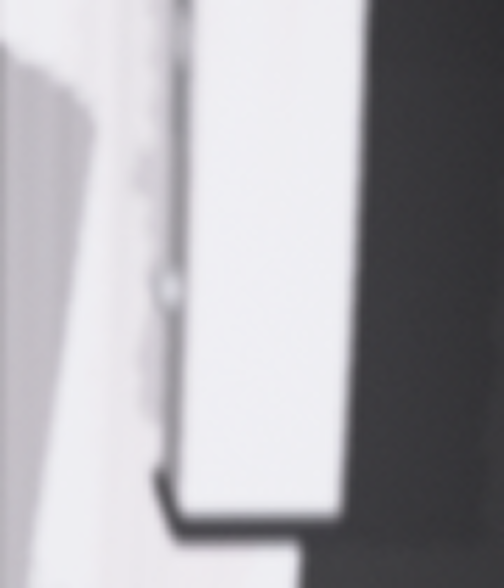

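The crop shows the button at crop (168,288), which is image (365,216.4). The sleeve's end corners are at crop (182,515) and (340,515).

Run:
```python
from h import *
z=np.load('w2.npz'); a=np.radians(14.65); ex=np.array([np.cos(a),np.sin(a),0]); ey=np.array([-ex[1],ex[0],0])
b=wpts(z,[365,216.4],h=.094)[0]; c=wpts(z,[[367.5,257],[395.7,257],[369.5,170],[400.5,170]],h=.1065)
print('button',b); print(c.round(4)); print([((q-b)@ex).round(4) for q in c],[((q-b)@ey).round(4) for q in c])
pl=np.array([.5591,.1863,.066]); print('plat rel',((pl-b)@ex),((pl-b)@ey))
rm=b+.0165*ex; print('rm',rm)
for h in [.14]: plan([rm[0],rm[1],h],14.65,8)
```

```text
button [0.48306658 0.10816649 0.094     ]
[[0.493  0.0769 0.1065]
 [0.5171 0.0829 0.1065]
 [0.4736 0.1487 0.1065]
 [0.4984 0.1557 0.1065]]
[np.float64(0.0017), np.float64(0.0265), np.float64(0.0011), np.float64(0.0269)] [np.float64(-0.0328), np.float64(-0.033), np.float64(0.0416), np.float64(0.0421)]
plat rel 0.09332252587361319 0.05636340001964655
rm [0.49903014 0.11233957 0.094     ]
yaw now 13.91 turn az/row -0.09 dz/row 0.0126 D [ 0.0532  0.0203 -0.1005]
0 dx 0.0009 dy 0.0071
1 dx 0.0009 dy 0.0071
2 dx 0.0008 dy 0.0071
3 dx 0.0008 dy 0.0071
4 dx 0.0008 dy 0.0071
5 dx 0.0008 dy 0.0071
6 dx 0.0008 dy 0.0071
7 dx 0.0008 dy 0.0071
```

Call:
jog_arm(
  steps=[
    {"dx": 0.001,"dy": 0.007,"dz": 0.0105,"ax": 0,"ay": 0,"az": -0.1,"claw": 100},
    {"dx": 0.001,"dy": 0.007,"dz": 0.0105,"ax": 0,"ay": 0,"az": -0.1,"claw": 100},
    {"dx": 0.001,"dy": 0.007,"dz": 0.0105,"ax": 0,"ay": 0,"az": -0.1,"claw": 100},
    {"dx": 0.001,"dy": 0.007,"dz": 0.0105,"ax": 0,"ay": 0,"az": -0.1,"claw": 100},
    {"dx": 0.001,"dy": 0.007,"dz": 0.0105,"ax": 0,"ay": 0,"az": -0.1,"claw": 100},
    {"dx": 0.001,"dy": 0.007,"dz": 0.0105,"ax": 0,"ay": 0,"az": -0.1,"claw": 100},
    {"dx": 0.001,"dy": 0.007,"dz": 0.0105,"ax": 0,"ay": 0,"az": -0.1,"claw": 100},
    {"dx": 0.001,"dy": 0.0065,"dz": 0.0105,"ax": 0,"ay": 0,"az": 0,"claw": 100},
  ],
)

```text
clock: 2.2
tool_pos: [0.4951, 0.1198, 0.1554]
orientation: [0.607, 0.795, -0.0, -0.0]
force: [0.1, 0.3, 0.3]
gripper_width: 0.0855
finger_force: 0.0
```

Run:
```python
from h import *
st(); plan([.4978,.1130,.073],14.65,1)
```

```text
{'clock': 2.2, 'qpos': [0.165, 0.03, 1.529, 0.0, 1.582, -0.102], 'tool_pos': [0.495, 0.12, 0.155], 'orientation': [0.607, 0.795, -0.0, -0.0], 'force': [0.114, 0.277, 0.311], 'gripper_width': 0.086, 'finger_force': 0.0}
yaw now 15.29 turn az/row 0.64 dz/row 0.0824 D [ 0.0027 -0.0068 -0.0824]
0 dx -0.0073 dy 0.0009
```

Call:
jog_arm(
  steps=[
    {"dx": -0.002,"dy": 0.0005,"dz": 0.01,"ax": 0,"ay": 0,"az": 0,"claw": 100},
    {"dx": -0.002,"dy": 0.0005,"dz": 0.01,"ax": 0,"ay": 0,"az": 0,"claw": 100},
    {"dx": -0.002,"dy": 0,"dz": 0.01,"ax": 0,"ay": 0,"az": 0,"claw": 100},
    {"dx": -0.001,"dy": 0,"dz": 0.01,"ax": 0,"ay": 0,"az": 0,"claw": 100},
    {"dx": 0,"dy": 0,"dz": 0.005,"ax": 0,"ay": 0,"az": 0,"claw": 100},
    {"dx": 0,"dy": 0,"dz": 0,"ax": 0,"ay": 0,"az": 0,"claw": 100},
    {"dx": 0,"dy": 0,"dz": 0,"ax": 0,"ay": 0,"az": 0,"claw": 100},
    {"dx": 0,"dy": 0,"dz": 0,"ax": 0,"ay": 0,"az": 0,"claw": 100},
  ],
)

```text
clock: 2.87
tool_pos: [0.4977, 0.1127, 0.1124]
orientation: [0.607, 0.795, 0.001, 0.0]
force: [-0.4, 0.5, 0.4]
gripper_width: 0.0856
finger_force: 0.0
```

Run:
```python
from h import *
st(); plan([.4978,.1130,.073],14.65,1)
i=cam('wrist')
p,d=grab_frame('wrist'); save('w3.png',p); np.savez('w3.npz',p=p,d=d,R=i[1],t=i[2])
```

```text
{'clock': 2.867, 'qpos': [0.15, 0.062, 1.584, 0.0, 1.494, -0.116], 'tool_pos': [0.498, 0.113, 0.112], 'orientation': [0.607, 0.795, 0.001, 0.0], 'force': [-0.35, 0.535, 0.424], 'gripper_width': 0.086, 'finger_force': 0.0}
yaw now 15.24 turn az/row 0.59 dz/row 0.0394 D [ 0.0001  0.0003 -0.0394]
0 dx 0.0002 dy 0.0001
```

View pics/w3.png

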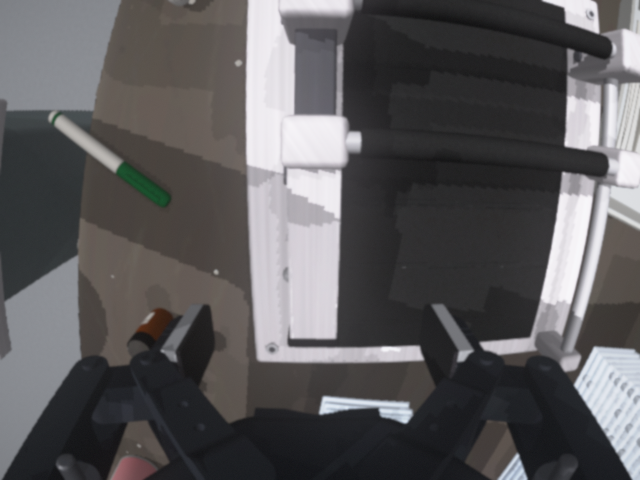

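The sleeve runs at (288–338, 165–340) with the button at about (285,274), and the fingers straddle it evenly (210 to 425).

Run:
```python
from h import *
z=np.load('w3.npz'); a=np.radians(14.65); ex=np.array([np.cos(a),np.sin(a),0]); ey=np.array([-ex[1],ex[0],0])
b=wpts(z,[285,274],h=.094)[0]; c=wpts(z,[[291,340],[337,340],[287,170],[342,170]],h=.1065); t=np.array([.4977,.1127,0])
for q in [b,*c]: print(((q-t)@ex).round(4),((q-t)@ey).round(4))
```

```text
-0.0171 0.0007
-0.0137 -0.0327
0.011 -0.0324
-0.0146 0.057
0.0107 0.0573
```

Call:
jog_arm(
  steps=[
    {"dx": 0,"dy": 0,"dz": 0.008,"ax": 0,"ay": 0,"az": 0.3,"claw": 100},
    {"dx": 0,"dy": 0,"dz": 0.008,"ax": 0,"ay": 0,"az": 0.3,"claw": 100},
    {"dx": 0,"dy": 0,"dz": 0.008,"ax": 0,"ay": 0,"az": 0,"claw": 100},
    {"dx": 0,"dy": 0,"dz": 0.008,"ax": 0,"ay": 0,"az": 0,"claw": 100},
    {"dx": 0,"dy": 0,"dz": 0.006,"ax": 0,"ay": 0,"az": 0,"claw": 100},
    {"dx": 0,"dy": 0,"dz": 0,"ax": 0,"ay": 0,"az": 0,"claw": 100},
    {"dx": 0,"dy": 0,"dz": 0,"ax": 0,"ay": 0,"az": 0,"claw": 100},
    {"dx": 0,"dy": 0,"dz": 0,"ax": 0,"ay": 0,"az": 0,"claw": 100},
  ],
)

```text
clock: 3.58
tool_pos: [0.4976, 0.1127, 0.074]
orientation: [0.611, 0.791, 0.0, 0.0]
force: [1.0, 0.2, -0.4]
gripper_width: 0.0856
finger_force: 0.0
```

Call:
jog_arm(
  steps=[
    {"dx": 0.001,"dy": -0.0015,"dz": 0,"ax": 0,"ay": 0,"az": 0,"claw": 60},
    {"dx": 0,"dy": 0,"dz": 0,"ax": 0,"ay": 0,"az": 0,"claw": 40},
    {"dx": 0,"dy": 0,"dz": 0,"ax": 0,"ay": 0,"az": 0,"claw": 20},
    {"dx": 0,"dy": 0,"dz": 0,"ax": 0,"ay": 0,"az": 0,"claw": 0},
    {"dx": 0,"dy": 0,"dz": 0,"ax": 0,"ay": 0,"az": 0,"claw": 0},
    {"dx": 0,"dy": 0,"dz": 0,"ax": 0,"ay": 0,"az": 0,"claw": 0},
    {"dx": 0,"dy": 0,"dz": 0,"ax": 0,"ay": 0,"az": 0,"claw": 0},
    {"dx": 0,"dy": 0,"dz": 0,"ax": 0,"ay": 0,"az": 0,"claw": 0},
  ],
  grip_force=40,
)

```text
clock: 4.25
tool_pos: [0.4958, 0.1133, 0.0741]
orientation: [0.611, 0.791, 0.0, 0.0]
force: [-2.0, 0.8, 4.9]
gripper_width: 0.0237
finger_force: 42.8
```

Call:
jog_arm(
  steps=[
    {"dx": -0.0005,"dy": 0,"dz": 0,"ax": 0,"ay": 0,"az": 0,"claw": 0},
    {"dx": -0.0005,"dy": 0,"dz": 0,"ax": 0,"ay": 0,"az": 0,"claw": 0},
    {"dx": -0.0005,"dy": 0,"dz": 0,"ax": 0,"ay": 0,"az": 0,"claw": 0},
    {"dx": -0.0005,"dy": 0,"dz": 0,"ax": 0,"ay": 0,"az": 0,"claw": 0},
    {"dx": 0,"dy": 0,"dz": 0,"ax": 0,"ay": 0,"az": 0,"claw": 0},
    {"dx": 0,"dy": 0,"dz": 0,"ax": 0,"ay": 0,"az": 0,"claw": 0},
    {"dx": 0,"dy": 0,"dz": 0,"ax": 0,"ay": 0,"az": 0,"claw": 0},
    {"dx": 0,"dy": 0,"dz": 0,"ax": 0,"ay": 0,"az": 0,"claw": 0},
  ],
)

```text
clock: 4.92
tool_pos: [0.496, 0.1128, 0.0741]
orientation: [0.611, 0.792, 0.001, -0.001]
force: [-4.1, 5.4, 5.2]
gripper_width: 0.0233
finger_force: 42.9
```

Call:
jog_arm(
  steps=[
    {"dx": -0.0005,"dy": 0,"dz": 0,"ax": 0,"ay": 0,"az": 0,"claw": 0},
    {"dx": -0.0005,"dy": 0,"dz": 0,"ax": 0,"ay": 0,"az": 0,"claw": 0},
    {"dx": -0.0005,"dy": 0,"dz": 0,"ax": 0,"ay": 0,"az": 0,"claw": 0},
    {"dx": -0.0005,"dy": 0,"dz": 0,"ax": 0,"ay": 0,"az": 0,"claw": 0},
    {"dx": -0.0005,"dy": 0,"dz": 0,"ax": 0,"ay": 0,"az": 0,"claw": 0},
    {"dx": -0.0005,"dy": 0,"dz": 0,"ax": 0,"ay": 0,"az": 0,"claw": 0},
    {"dx": 0,"dy": 0,"dz": 0,"ax": 0,"ay": 0,"az": 0,"claw": 0},
    {"dx": 0,"dy": 0,"dz": 0,"ax": 0,"ay": 0,"az": 0,"claw": 0},
  ],
)

```text
clock: 5.58
tool_pos: [0.4964, 0.111, 0.0741]
orientation: [0.611, 0.792, 0.002, -0.002]
force: [-4.7, 12.2, 5.9]
gripper_width: 0.0239
finger_force: 40.7
```

Call:
jog_arm(
  steps=[
    {"dx": -0.0005,"dy": 0,"dz": 0,"ax": 0,"ay": 0,"az": 0,"claw": 0},
    {"dx": -0.0005,"dy": 0,"dz": 0,"ax": 0,"ay": 0,"az": 0,"claw": 0},
    {"dx": 0,"dy": 0,"dz": 0,"ax": 0,"ay": 0,"az": 0,"claw": 0},
    {"dx": 0,"dy": 0,"dz": 0,"ax": 0,"ay": 0,"az": 0,"claw": 0},
    {"dx": 0,"dy": 0,"dz": 0,"ax": 0,"ay": 0,"az": 0,"claw": 0},
    {"dx": 0,"dy": 0,"dz": 0,"ax": 0,"ay": 0,"az": 0,"claw": 0},
    {"dx": 0,"dy": 0,"dz": 0,"ax": 0,"ay": 0,"az": 0,"claw": 0},
    {"dx": 0,"dy": 0,"dz": 0,"ax": 0,"ay": 0,"az": 0,"claw": 0},
  ],
)

```text
clock: 6.25
tool_pos: [0.4965, 0.1108, 0.0741]
orientation: [0.61, 0.792, 0.002, -0.002]
force: [-5.5, 15.8, 6.0]
gripper_width: 0.0236
finger_force: 40.7
```

Call:
jog_arm(
  steps=[
    {"dx": -0.0005,"dy": 0,"dz": 0,"ax": 0,"ay": 0,"az": 0,"claw": 0},
    {"dx": 0,"dy": 0,"dz": 0,"ax": 0,"ay": 0,"az": 0,"claw": 0},
    {"dx": 0,"dy": 0,"dz": 0,"ax": 0,"ay": 0,"az": 0,"claw": 0},
    {"dx": 0,"dy": 0,"dz": 0,"ax": 0,"ay": 0,"az": 0,"claw": 0},
    {"dx": 0,"dy": 0,"dz": 0,"ax": 0,"ay": 0,"az": 0,"claw": 0},
    {"dx": 0,"dy": 0,"dz": 0,"ax": 0,"ay": 0,"az": 0,"claw": 0},
    {"dx": 0,"dy": 0,"dz": 0,"ax": 0,"ay": 0,"az": 0,"claw": 0},
    {"dx": 0,"dy": 0,"dz": 0,"ax": 0,"ay": 0,"az": 0,"claw": 0},
  ],
  grip_force=60,
)

```text
clock: 6.92
tool_pos: [0.4965, 0.1107, 0.0742]
orientation: [0.61, 0.792, 0.002, -0.003]
force: [-6.5, 15.4, 7.2]
gripper_width: 0.0229
finger_force: 59.7
```

Run:
```python
from h import *
st(); print(sense()['moment'])
i=cam('wrist')
p,d=grab_frame('wrist'); np.savez('w4.npz',p=p,d=d,R=i[1],t=i[2])
s,_=grab_frame('scene')
a=cv2.resize(p[200:420,180:470],(528,400),interpolation=cv2.INTER_CUBIC)
b=cv2.resize(s[175:235,240:300],(400,400),interpolation=cv2.INTER_CUBIC)[:, :272]
save('w4.png',np.hstack([a,b]))
```

```text
{'clock': 6.917, 'qpos': [0.143, 0.094, 1.63, 0.007, 1.418, -0.116], 'tool_pos': [0.497, 0.111, 0.074], 'orientation': [0.61, 0.792, 0.002, -0.003], 'force': [-6.494, 15.415, 7.231], 'gripper_width': 0.023, 'finger_force': 59.747}
[ 2.61501383  1.1598059  -0.01802928]
```

View pics/w4.png

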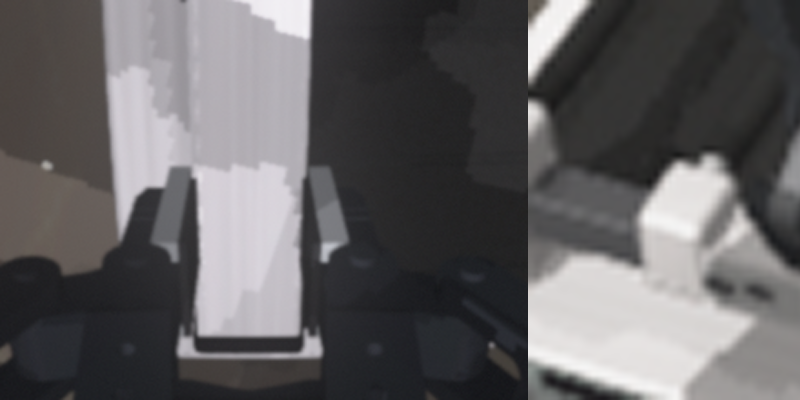

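The pads straddle the sleeve squarely near the button, with the sleeve end at crop row 335. I keep easing the pull up.

Call:
jog_arm(
  steps=[
    {"dx": -0.0004,"dy": 0,"dz": 0,"ax": 0,"ay": 0,"az": 0,"claw": 0},
    {"dx": -0.0004,"dy": 0,"dz": 0,"ax": 0,"ay": 0,"az": 0,"claw": 0},
    {"dx": 0,"dy": 0,"dz": 0,"ax": 0,"ay": 0,"az": 0,"claw": 0},
    {"dx": 0,"dy": 0,"dz": 0,"ax": 0,"ay": 0,"az": 0,"claw": 0},
    {"dx": 0,"dy": 0,"dz": 0,"ax": 0,"ay": 0,"az": 0,"claw": 0},
    {"dx": 0,"dy": 0,"dz": 0,"ax": 0,"ay": 0,"az": 0,"claw": 0},
    {"dx": 0,"dy": 0,"dz": 0,"ax": 0,"ay": 0,"az": 0,"claw": 0},
    {"dx": 0,"dy": 0,"dz": 0,"ax": 0,"ay": 0,"az": 0,"claw": 0},
  ],
)

```text
clock: 7.68
tool_pos: [0.4966, 0.1106, 0.0742]
orientation: [0.61, 0.792, 0.003, -0.003]
force: [-7.4, 19.1, 7.3]
gripper_width: 0.0229
finger_force: 59.7
```

Call:
jog_arm(
  steps=[
    {"dx": 0.002,"dy": 0,"dz": 0,"ax": 0,"ay": 0,"az": 0,"claw": 0},
    {"dx": 0.002,"dy": 0,"dz": 0,"ax": 0,"ay": 0,"az": 0,"claw": 0},
    {"dx": 0.001,"dy": 0,"dz": 0,"ax": 0,"ay": 0,"az": 0,"claw": 0},
    {"dx": 0.001,"dy": 0,"dz": 0,"ax": 0,"ay": 0,"az": 0,"claw": 0},
    {"dx": 0,"dy": 0,"dz": 0,"ax": 0,"ay": 0,"az": 0,"claw": 0},
    {"dx": 0,"dy": 0,"dz": 0,"ax": 0,"ay": 0,"az": 0,"claw": 0},
    {"dx": 0,"dy": 0,"dz": 0,"ax": 0,"ay": 0,"az": 0,"claw": 0},
    {"dx": 0,"dy": 0,"dz": 0,"ax": 0,"ay": 0,"az": 0,"claw": 0},
  ],
  grip_force=110,
)

```text
clock: 8.35
tool_pos: [0.4964, 0.1117, 0.0745]
orientation: [0.611, 0.791, 0.0, 0.001]
force: [-3.1, -0.5, 6.6]
gripper_width: 0.021
finger_force: 109.4
```

Run:
```python
from h import *
st(); print(sense()['moment'])
z=np.load('w2.npz'); 
a=np.radians(14.65); ex=np.array([np.cos(a),np.sin(a),0]); ey=np.array([-ex[1],ex[0],0]); b=np.array([.4831,.1082,0])
# front pad and sleeve heights in latest wrist view
z=np.load('w4.npz'); d=z['d']; v,u=np.mgrid[:480,:640]; W=wpts(z,np.c_[u.ravel(),v.ravel()],d=d.ravel()).reshape(480,640,3)
for vv in range(285,400,8):
    print(vv,[(u0,((W[vv,u0]-b)@ex*1000).round(),((W[vv,u0]-b)@ey*1000).round(),(W[vv,u0,2]*1000).round()) for u0 in (250,265,275,282,290)])
```

```text
{'clock': 8.35, 'qpos': [0.149, 0.093, 1.63, -0.001, 1.417, -0.106], 'tool_pos': [0.496, 0.112, 0.074], 'orientation': [0.611, 0.791, 0.0, 0.001], 'force': [-3.126, -0.537, 6.558], 'gripper_width': 0.021, 'finger_force': 109.371}
[-0.22512323  0.48789077  0.09255825]
285 [(250, np.float64(-21.0), np.float64(-3.0), np.float64(63.0)), (265, np.float64(-13.0), np.float64(-3.0), np.float64(65.0)), (275, np.float64(-8.0), np.float64(-3.0), np.float64(63.0)), (282, np.float64(-5.0), np.float64(-3.0), np.float64(64.0)), (290, np.float64(3.0), np.float64(15.0), np.float64(105.0))]
293 [(250, np.float64(-22.0), np.float64(-8.0), np.float64(64.0)), (265, np.float64(-14.0), np.float64(-8.0), np.float64(63.0)), (275, np.float64(-4.0), np.float64(10.0), np.float64(102.0)), (282, np.float64(-1.0), np.float64(10.0), np.float64(102.0)), (290, np.float64(3.0), np.float64(12.0), np.float64(107.0))]
301 [(250, np.float64(-22.0), np.float64(-13.0), np.float64(63.0)), (265, np.float64(-14.0), np.float64(-13.0), np.float64(63.0)), (275, np.float64(-3.0), np.float64(10.0), np.float64(109.0)), (282, np.floa
[... 3161 characters left out ...]
(135.0)), (290, np.float64(1.0), np.float64(-32.0), np.float64(106.0))]
389 [(250, np.float64(-3.0), np.float64(15.0), np.float64(169.0)), (265, np.float64(1.0), np.float64(15.0), np.float64(170.0)), (275, np.float64(3.0), np.float64(11.0), np.float64(164.0)), (282, np.float64(-7.0), np.float64(-72.0), np.float64(64.0)), (290, np.float64(1.0), np.float64(-35.0), np.float64(108.0))]
397 [(250, np.float64(-2.0), np.float64(16.0), np.float64(174.0)), (265, np.float64(1.0), np.float64(16.0), np.float64(173.0)), (275, np.float64(3.0), np.float64(10.0), np.float64(166.0)), (282, np.float64(-15.0), np.float64(-134.0), np.float64(-1.0)), (290, np.float64(-8.0), np.float64(-134.0), np.float64(-1.0))]
```

Call:
jog_arm(
  steps=[
    {"dx": -0.0005,"dy": 0,"dz": 0,"ax": 0,"ay": 0,"az": 0,"claw": 0},
    {"dx": -0.0005,"dy": 0,"dz": 0,"ax": 0,"ay": 0,"az": 0,"claw": 0},
    {"dx": -0.0005,"dy": 0,"dz": 0,"ax": 0,"ay": 0,"az": 0,"claw": 0},
    {"dx": -0.0005,"dy": 0,"dz": 0,"ax": 0,"ay": 0,"az": 0,"claw": 0},
    {"dx": -0.0005,"dy": 0,"dz": 0,"ax": 0,"ay": 0,"az": 0,"claw": 0},
    {"dx": -0.0005,"dy": 0,"dz": 0,"ax": 0,"ay": 0,"az": 0,"claw": 0},
    {"dx": 0,"dy": 0,"dz": 0,"ax": 0,"ay": 0,"az": 0,"claw": 0},
    {"dx": 0,"dy": 0,"dz": 0,"ax": 0,"ay": 0,"az": 0,"claw": 0},
  ],
)

```text
clock: 9.02
tool_pos: [0.4966, 0.1112, 0.0745]
orientation: [0.611, 0.792, 0.002, -0.001]
force: [-5.5, 9.5, 8.1]
gripper_width: 0.021
finger_force: 109.5
```

Call:
jog_arm(
  steps=[
    {"dx": -0.0005,"dy": 0,"dz": 0,"ax": 0,"ay": 0,"az": 0,"claw": 0},
    {"dx": -0.0005,"dy": 0,"dz": 0,"ax": 0,"ay": 0,"az": 0,"claw": 0},
    {"dx": -0.0005,"dy": 0,"dz": 0,"ax": 0,"ay": 0,"az": 0,"claw": 0},
    {"dx": -0.0004,"dy": 0,"dz": 0,"ax": 0,"ay": 0,"az": 0,"claw": 0},
    {"dx": 0,"dy": 0,"dz": 0,"ax": 0,"ay": 0,"az": 0,"claw": 0},
    {"dx": 0,"dy": 0,"dz": 0,"ax": 0,"ay": 0,"az": 0,"claw": 0},
    {"dx": 0,"dy": 0,"dz": 0,"ax": 0,"ay": 0,"az": 0,"claw": 0},
    {"dx": 0,"dy": 0,"dz": 0,"ax": 0,"ay": 0,"az": 0,"claw": 0},
  ],
)

```text
clock: 9.68
tool_pos: [0.4966, 0.1109, 0.0744]
orientation: [0.61, 0.792, 0.002, -0.002]
force: [-6.0, 15.1, 7.8]
gripper_width: 0.0212
finger_force: 109.5
```

Call:
jog_arm(
  steps=[
    {"dx": -0.0005,"dy": 0,"dz": 0,"ax": 0,"ay": 0,"az": 0,"claw": 0},
    {"dx": -0.0004,"dy": 0,"dz": 0,"ax": 0,"ay": 0,"az": 0,"claw": 0},
    {"dx": 0,"dy": 0,"dz": 0,"ax": 0,"ay": 0,"az": 0,"claw": 0},
    {"dx": 0,"dy": 0,"dz": 0,"ax": 0,"ay": 0,"az": 0,"claw": 0},
    {"dx": 0,"dy": 0,"dz": 0,"ax": 0,"ay": 0,"az": 0,"claw": 0},
    {"dx": 0,"dy": 0,"dz": 0,"ax": 0,"ay": 0,"az": 0,"claw": 0},
    {"dx": 0,"dy": 0,"dz": 0,"ax": 0,"ay": 0,"az": 0,"claw": 0},
    {"dx": 0,"dy": 0,"dz": 0,"ax": 0,"ay": 0,"az": 0,"claw": 0},
  ],
)

```text
clock: 10.35
tool_pos: [0.4967, 0.1108, 0.0745]
orientation: [0.61, 0.792, 0.003, -0.003]
force: [-6.9, 19.2, 8.1]
gripper_width: 0.0211
finger_force: 109.5
```

Call:
jog_arm(
  steps=[
    {"dx": 0.002,"dy": 0,"dz": 0,"ax": 0,"ay": 0,"az": 0,"claw": 0},
    {"dx": 0.0025,"dy": 0,"dz": 0,"ax": 0,"ay": 0,"az": 0,"claw": 0},
    {"dx": 0.0025,"dy": 0,"dz": 0,"ax": 0,"ay": 0,"az": 0,"claw": 0},
    {"dx": 0,"dy": 0,"dz": 0,"ax": 0,"ay": 0,"az": 0,"claw": 0},
    {"dx": 0,"dy": 0,"dz": 0,"ax": 0,"ay": 0,"az": 0,"claw": 60},
    {"dx": 0,"dy": 0,"dz": 0,"ax": 0,"ay": 0,"az": 0,"claw": 60},
    {"dx": 0,"dy": 0,"dz": 0,"ax": 0,"ay": 0,"az": 0,"claw": 60},
    {"dx": 0,"dy": 0,"dz": 0,"ax": 0,"ay": 0,"az": 0,"claw": 60},
  ],
  grip_force=25,
)

```text
clock: 11.02
tool_pos: [0.4956, 0.1131, 0.0733]
orientation: [0.611, 0.791, -0.0, -0.0]
force: [0.3, 0.8, 0.3]
gripper_width: 0.0511
finger_force: 0.0
```

Run:
```python
from h import *
st(); print(sense()['moment'])
i=cam('wrist')
p,d=grab_frame('wrist'); np.savez('w5.npz',p=p,d=d,R=i[1],t=i[2])
save('w5.png',cv2.resize(p[220:420,200:430],(690,600),interpolation=cv2.INTER_CUBIC))
```

```text
{'clock': 11.017, 'qpos': [0.152, 0.094, 1.631, 0.0, 1.416, -0.104], 'tool_pos': [0.496, 0.113, 0.073], 'orientation': [0.611, 0.791, -0.0, -0.0], 'force': [0.326, 0.754, 0.26], 'gripper_width': 0.051, 'finger_force': 0.0}
[ 0.04509367  0.03443421 -0.0029239 ]
```

View pics/w5.png

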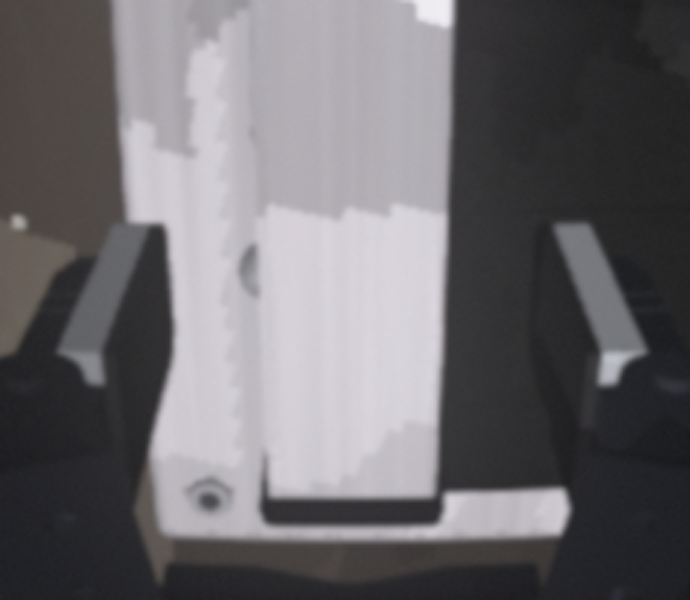

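The button is clear at crop (250,270), image (283,310). The sleeve end edge is at crop y≈495, image (289–345, 385).

Run:
```python
from h import *
z=np.load('w5.npz'); d=z['d'];a=np.radians(14.65); ex=np.array([np.cos(a),np.sin(a),0]); ey=np.array([-ex[1],ex[0],0])
t=np.array([.4956,.1131,0]); f=lambda q:(((q-t)@ex).round(4),((q-t)@ey).round(4),q[2].round(4))
v,u=np.mgrid[:480,:640]; W=wpts(z,np.c_[u.ravel(),v.ravel()],d=d.ravel()).reshape(480,640,3)
print('btn',f(wpts(z,[283,310],h=.094)[0]),'depth',f(W[310,281]),f(W[310,283]),f(W[313,282]))
for c in [(289,385),(345,385),(285,260),(349,260)]: print(f(wpts(z,c,h=.1065)[0]))
# front pad bottom/top edge points (inner face)
for c in [(250,300),(254,320),(256,335),(241,345),(236,340),(387,300),(384,320)]: print(c,f(W[c[1],c[0]]))
```

```text
btn (np.float64(-0.015), np.float64(-0.0004), np.float64(0.094)) depth (np.float64(-0.0156), np.float64(0.001), np.float64(0.0966)) (np.float64(-0.0147), np.float64(0.0009), np.float64(0.0964)) (np.float64(-0.0152), np.float64(-0.0005), np.float64(0.0966))
(np.float64(-0.0126), np.float64(-0.0323), np.float64(0.1065))
(np.float64(0.0124), np.float64(-0.0323), np.float64(0.1065))
(np.float64(-0.0122), np.float64(0.0274), np.float64(0.1065))
(np.float64(0.0119), np.float64(0.0274), np.float64(0.1065))
(250, 300) (np.float64(-0.0265), np.float64(0.0109), np.float64(0.1075))
(254, 320) (np.float64(-0.0256), np.float64(0.0018), np.float64(0.1073))
(256, 335) (np.float64(-0.026), np.float64(-0.0076), np.float64(0.1037))
(241, 345) (np.float64(-0.0259), np.float64(0.006), np.float64(0.1326))
(236, 340) (np.float64(-0.0265), np.float64(0.0104), np.float64(0.1364))
(387, 300) (np.float64(0.0272), np.float64(0.0114), np.float64(0.1085))
(384, 320) (np.float64(0.0253), np.float64(0.0062), np.float64(0.1151))
```

Run:
```python
from h import *
for n in ['w4','w5']:
    z=np.load(n+'.npz'); d=z['d'];a=np.radians(14.65); ex=np.array([np.cos(a),np.sin(a),0]); ey=np.array([-ex[1],ex[0],0])
    t=np.array([.4956,.1131,0]); v,u=np.mgrid[:480,:640]; W=wpts(z,np.c_[u.ravel(),v.ravel()],d=d.ravel()).reshape(480,640,3)
    for cols in ([272,276,280] if n=='w4' else [242,246,250]):
        print(n,cols,[(r,*(1000*np.array([(W[r,cols]-t)@ex,(W[r,cols]-t)@ey,W[r,cols,2]])).round().astype(int).tolist()) for r in range(286,310,3)])
```

```text
w4 272 [(286, -23, -6, 63), (289, -23, -6, 65), (292, -23, -9, 63), (295, -18, 8, 103), (298, -18, 9, 107), (301, -17, 9, 110), (304, -17, 8, 112), (307, -17, 8, 115)]
w4 276 [(286, -21, -5, 63), (289, -21, -7, 63), (292, -17, 8, 101), (295, -16, 9, 105), (298, -16, 9, 107), (301, -16, 8, 109), (304, -16, 9, 112), (307, -15, 8, 115)]
w4 280 [(286, -19, -5, 63), (289, -19, -7, 63), (292, -15, 9, 102), (295, -15, 8, 103), (298, -15, 8, 107), (301, -14, 8, 109), (304, -14, 9, 112), (307, -14, 9, 116)]
w5 242 [(286, -39, -3, 63), (289, -39, -5, 63), (292, -39, -6, 63), (295, -31, 11, 102), (298, -30, 11, 106), (301, -29, 12, 110), (304, -29, 11, 111), (307, -28, 11, 114)]
w5 246 [(286, -37, -3, 63), (289, -37, -4, 63), (292, -37, -6, 63), (295, -29, 11, 104), (298, -28, 11, 106), (301, -28, 11, 108), (304, -28, 11, 111), (307, -27, 11, 114)]
w5 250 [(286, -35, -3, 64), (289, -35, -5, 62), (292, -35, -6, 63), (295, -27, 11, 104), (298, -27, 11, 106), (301, -26, 11, 108), (304, -26, 11, 111), (307, -26, 10, 111)]
```

Depth puts the lower ends of the pads at z≈0.100, above the button, so the pinch was too high. I lower carefully and watch the force.

Call:
jog_arm(
  steps=[
    {"dx": 0,"dy": 0,"dz": 0.001,"ax": 0,"ay": 0,"az": 0,"claw": 60},
    {"dx": 0,"dy": 0,"dz": 0.001,"ax": 0,"ay": 0,"az": 0,"claw": 60},
    {"dx": 0,"dy": 0,"dz": 0.001,"ax": 0,"ay": 0,"az": 0,"claw": 60},
    {"dx": 0,"dy": 0,"dz": 0.001,"ax": 0,"ay": 0,"az": 0,"claw": 60},
    {"dx": 0,"dy": 0,"dz": 0.001,"ax": 0,"ay": 0,"az": 0,"claw": 60},
    {"dx": 0,"dy": 0,"dz": 0.001,"ax": 0,"ay": 0,"az": 0,"claw": 60},
    {"dx": 0,"dy": 0,"dz": 0,"ax": 0,"ay": 0,"az": 0,"claw": 60},
    {"dx": 0,"dy": 0,"dz": 0,"ax": 0,"ay": 0,"az": 0,"claw": 60},
  ],
)

```text
clock: 11.73
tool_pos: [0.4957, 0.1132, 0.0676]
orientation: [0.611, 0.791, -0.0, -0.0]
force: [-1.4, -0.0, 0.5]
gripper_width: 0.0514
finger_force: 0.0
```

Call:
jog_arm(
  steps=[
    {"dx": 0,"dy": 0,"dz": 0.001,"ax": 0,"ay": 0,"az": 0,"claw": 60},
    {"dx": 0,"dy": 0,"dz": 0.001,"ax": 0,"ay": 0,"az": 0,"claw": 60},
    {"dx": 0,"dy": 0,"dz": 0.001,"ax": 0,"ay": 0,"az": 0,"claw": 60},
    {"dx": 0,"dy": 0,"dz": 0.001,"ax": 0,"ay": 0,"az": 0,"claw": 60},
    {"dx": 0,"dy": 0,"dz": 0.001,"ax": 0,"ay": 0,"az": 0,"claw": 60},
    {"dx": 0,"dy": 0,"dz": 0.001,"ax": 0,"ay": 0,"az": 0,"claw": 60},
    {"dx": 0,"dy": 0,"dz": 0,"ax": 0,"ay": 0,"az": 0,"claw": 60},
    {"dx": 0,"dy": 0,"dz": 0,"ax": 0,"ay": 0,"az": 0,"claw": 60},
  ],
)

```text
clock: 12.4
tool_pos: [0.4957, 0.1132, 0.0616]
orientation: [0.611, 0.791, -0.0, -0.0]
force: [-0.1, -0.2, 0.4]
gripper_width: 0.051
finger_force: 0.0
```

Run:
```python
from h import *
i=cam('wrist'); p,d=grab_frame('wrist'); z=dict(R=i[1],t=i[2]); np.savez('w6.npz',p=p,d=d,**z)
a=np.radians(14.65); ex=np.array([np.cos(a),np.sin(a),0]); ey=np.array([-ex[1],ex[0],0])
t=np.array([.4957,.1132,0]); v,u=np.mgrid[:480,:640]; W=wpts(z,np.c_[u.ravel(),v.ravel()],d=d.ravel()).reshape(480,640,3)
for c in (242,246,250,254,258): print(c,[(r,*(1000*np.array([(W[r,c]-t)@ex,(W[r,c]-t)@ey,W[r,c,2]])).round().astype(int).tolist(),p[r,c].tolist()) for r in range(286,306,3)])
# where would a tip corner 20 mm lower project? print expected pixel of points
from math import *
for zz in (.062,.07,.08,.09): 
    q=t+ex*-.0265+ey*.011+np.array([0,0,zz]); c=i[1]@q+i[2]; th=atan2(hypot(c[0],c[1]),c[2]); k=i[0]['fx']*th/hypot(c[0],c[1]); print(zz,(i[0]['cx']+k*c[0]).round(1),(i[0]['cy']+k*c[1]).round(1))
```

```text
242 [(286, -37, 2, 62, [209, 205, 212]), (289, -37, 1, 63, [208, 203, 211]), (292, -37, -1, 63, [205, 201, 208]), (295, -31, 11, 91, [113, 113, 117]), (298, -30, 12, 96, [103, 104, 107]), (301, -30, 11, 97, [103, 103, 107]), (304, -29, 11, 100, [102, 102, 106])]
246 [(286, -34, 3, 64, [204, 199, 206]), (289, -35, 1, 63, [204, 199, 206]), (292, -35, -1, 63, [202, 197, 204]), (295, -29, 11, 91, [116, 115, 120]), (298, -28, 12, 95, [102, 102, 107]), (301, -28, 11, 96, [94, 94, 98]), (304, -27, 11, 100, [77, 78, 81])]
250 [(286, -33, 3, 64, [180, 175, 182]), (289, -33, 1, 63, [177, 173, 179]), (292, -33, 0, 64, [199, 195, 202]), (295, -27, 11, 92, [92, 91, 94]), (298, -27, 11, 95, [54, 52, 55]), (301, -27, 11, 97, [51, 50, 51]), (304, -26, 11, 100, [49, 48, 50])]
254 [(286, -31, 3, 64, [177, 172, 179]), (289, -31, 1, 64, [201, 198, 205]), (292, -31, 0, 65, [206, 202, 209]), (295, -26, 10, 90, [128, 126, 130]), (298, -26, 9, 91, [73, 71, 74]), (301, -26, 8, 90, [64, 63, 65]), (304, -26, 7, 91, [60, 58, 61])]
258 [(286, -29, 3, 63, [167, 164, 169]), (289, -29, 1, 63, [185, 182, 187]), (292, -29, -1, 63, [201, 196, 203]), (295, -29, -2, 63, [201, 197, 204]), (298, -29, -4, 62, [200, 196, 202]), (301, -29, -6, 63, [201, 197, 203]), (304, -29, -7, 64, [202, 197, 204])]
0.062 262.0 268.8
0.07 259.6 275.1
0.08 256.3 283.9
0.09 252.6 293.6
```

Call:
jog_arm(
  steps=[
    {"dx": 0,"dy": 0,"dz": 0.0015,"ax": 0,"ay": 0,"az": 0,"claw": 60},
    {"dx": 0,"dy": 0,"dz": 0.0015,"ax": 0,"ay": 0,"az": 0,"claw": 60},
    {"dx": 0,"dy": 0,"dz": 0.0015,"ax": 0,"ay": 0,"az": 0,"claw": 60},
    {"dx": 0,"dy": 0,"dz": 0.0015,"ax": 0,"ay": 0,"az": 0,"claw": 60},
    {"dx": 0,"dy": 0,"dz": 0.0015,"ax": 0,"ay": 0,"az": 0,"claw": 60},
    {"dx": 0,"dy": 0,"dz": 0,"ax": 0,"ay": 0,"az": 0,"claw": 60},
    {"dx": 0,"dy": 0,"dz": 0,"ax": 0,"ay": 0,"az": 0,"claw": 60},
    {"dx": 0,"dy": 0,"dz": 0,"ax": 0,"ay": 0,"az": 0,"claw": 60},
  ],
)

```text
clock: 13.12
tool_pos: [0.4958, 0.1132, 0.0542]
orientation: [0.611, 0.791, 0.0, 0.0]
force: [-0.0, -0.1, 0.0]
gripper_width: 0.0513
finger_force: 0.0
```

Call:
jog_arm(
  steps=[
    {"dx": 0,"dy": 0,"dz": 0,"ax": 0,"ay": 0,"az": 0,"claw": 30},
    {"dx": 0,"dy": 0,"dz": 0,"ax": 0,"ay": 0,"az": 0,"claw": 0},
    {"dx": 0,"dy": 0,"dz": 0,"ax": 0,"ay": 0,"az": 0,"claw": 0},
    {"dx": 0,"dy": 0,"dz": 0,"ax": 0,"ay": 0,"az": 0,"claw": 0},
    {"dx": -0.0005,"dy": 0,"dz": 0,"ax": 0,"ay": 0,"az": 0,"claw": 0},
    {"dx": -0.0005,"dy": 0,"dz": 0,"ax": 0,"ay": 0,"az": 0,"claw": 0},
    {"dx": -0.0005,"dy": 0,"dz": 0,"ax": 0,"ay": 0,"az": 0,"claw": 0},
    {"dx": -0.0005,"dy": 0,"dz": 0,"ax": 0,"ay": 0,"az": 0,"claw": 0},
  ],
  grip_force=50,
)

```text
clock: 13.78
tool_pos: [0.4962, 0.1117, 0.0545]
orientation: [0.611, 0.792, 0.0, -0.0]
force: [-3.1, 4.2, 4.2]
gripper_width: 0.0242
finger_force: 50.4
```

Moving: about 1.5 mm at 5 N. I continue.

Call:
jog_arm(
  steps=[
    {"dx": -0.0005,"dy": 0,"dz": 0,"ax": 0,"ay": 0,"az": 0,"claw": 0},
    {"dx": -0.0005,"dy": 0,"dz": 0,"ax": 0,"ay": 0,"az": 0,"claw": 0},
    {"dx": -0.0005,"dy": 0,"dz": 0,"ax": 0,"ay": 0,"az": 0,"claw": 0},
    {"dx": -0.0005,"dy": 0,"dz": 0,"ax": 0,"ay": 0,"az": 0,"claw": 0},
    {"dx": -0.0005,"dy": 0,"dz": 0,"ax": 0,"ay": 0,"az": 0,"claw": 0},
    {"dx": -0.0005,"dy": 0,"dz": 0,"ax": 0,"ay": 0,"az": 0,"claw": 0},
    {"dx": 0,"dy": 0,"dz": 0,"ax": 0,"ay": 0,"az": 0,"claw": 0},
    {"dx": 0,"dy": 0,"dz": 0,"ax": 0,"ay": 0,"az": 0,"claw": 0},
  ],
)

```text
clock: 14.45
tool_pos: [0.497, 0.1085, 0.0544]
orientation: [0.611, 0.792, 0.0, 0.0]
force: [-2.3, 4.6, 4.2]
gripper_width: 0.0239
finger_force: 50.0
```

Call:
jog_arm(
  steps=[
    {"dx": -0.003,"dy": 0,"dz": 0,"ax": 0,"ay": 0,"az": 0,"claw": 0},
    {"dx": -0.003,"dy": 0,"dz": 0,"ax": 0,"ay": 0,"az": 0,"claw": 0},
    {"dx": -0.003,"dy": 0,"dz": 0,"ax": 0,"ay": 0,"az": 0,"claw": 0},
    {"dx": -0.003,"dy": 0,"dz": 0,"ax": 0,"ay": 0,"az": 0,"claw": 0},
    {"dx": -0.003,"dy": 0,"dz": 0,"ax": 0,"ay": 0,"az": 0,"claw": 0},
    {"dx": -0.003,"dy": 0,"dz": 0,"ax": 0,"ay": 0,"az": 0,"claw": 0},
    {"dx": -0.002,"dy": 0,"dz": 0,"ax": 0,"ay": 0,"az": 0,"claw": 0},
    {"dx": 0,"dy": 0,"dz": 0,"ax": 0,"ay": 0,"az": 0,"claw": 0},
  ],
)

```text
clock: 15.12
tool_pos: [0.5023, 0.0883, 0.0544]
orientation: [0.611, 0.791, -0.0, 0.0]
force: [-1.7, 0.9, 4.8]
gripper_width: 0.0238
finger_force: 50.1
```

Call:
jog_arm(
  steps=[
    {"dx": -0.0004,"dy": 0,"dz": 0,"ax": 0,"ay": 0,"az": 0,"claw": 0},
    {"dx": -0.0004,"dy": 0,"dz": 0,"ax": 0,"ay": 0,"az": 0,"claw": 0},
    {"dx": -0.0004,"dy": 0,"dz": 0,"ax": 0,"ay": 0,"az": 0,"claw": 0},
    {"dx": -0.0004,"dy": 0,"dz": 0,"ax": 0,"ay": 0,"az": 0,"claw": 0},
    {"dx": -0.0004,"dy": 0,"dz": 0,"ax": 0,"ay": 0,"az": 0,"claw": 0},
    {"dx": -0.0004,"dy": 0,"dz": 0,"ax": 0,"ay": 0,"az": 0,"claw": 0},
    {"dx": -0.0004,"dy": 0,"dz": 0,"ax": 0,"ay": 0,"az": 0,"claw": 0},
    {"dx": 0,"dy": 0,"dz": 0,"ax": 0,"ay": 0,"az": 0,"claw": 0},
  ],
)

```text
clock: 15.78
tool_pos: [0.5028, 0.0862, 0.0544]
orientation: [0.611, 0.791, 0.0, 0.0]
force: [-3.4, 2.5, 6.2]
gripper_width: 0.0241
finger_force: 50.0
```

Call:
jog_arm(
  steps=[
    {"dx": -0.0003,"dy": 0,"dz": 0,"ax": 0,"ay": 0,"az": 0,"claw": 0},
    {"dx": -0.0003,"dy": 0,"dz": 0,"ax": 0,"ay": 0,"az": 0,"claw": 0},
    {"dx": -0.0003,"dy": 0,"dz": 0,"ax": 0,"ay": 0,"az": 0,"claw": 0},
    {"dx": -0.0003,"dy": 0,"dz": 0,"ax": 0,"ay": 0,"az": 0,"claw": 0},
    {"dx": -0.0003,"dy": 0,"dz": 0,"ax": 0,"ay": 0,"az": 0,"claw": 0},
    {"dx": -0.0003,"dy": 0,"dz": 0,"ax": 0,"ay": 0,"az": 0,"claw": 0},
    {"dx": 0,"dy": 0,"dz": 0,"ax": 0,"ay": 0,"az": 0,"claw": 0},
    {"dx": 0,"dy": 0,"dz": 0,"ax": 0,"ay": 0,"az": 0,"claw": 0},
  ],
)

```text
clock: 16.45
tool_pos: [0.5033, 0.0844, 0.0544]
orientation: [0.611, 0.791, 0.0, 0.0]
force: [-1.9, 1.6, 5.0]
gripper_width: 0.0243
finger_force: 50.0
```

Displacement is about 29.7 mm and the sleeve still slides freely.

Call:
jog_arm(
  steps=[
    {"dx": -0.0004,"dy": 0,"dz": 0,"ax": 0,"ay": 0,"az": 0,"claw": 0},
    {"dx": -0.0004,"dy": 0,"dz": 0,"ax": 0,"ay": 0,"az": 0,"claw": 0},
    {"dx": -0.0004,"dy": 0,"dz": 0,"ax": 0,"ay": 0,"az": 0,"claw": 0},
    {"dx": -0.0004,"dy": 0,"dz": 0,"ax": 0,"ay": 0,"az": 0,"claw": 0},
    {"dx": -0.0004,"dy": 0,"dz": 0,"ax": 0,"ay": 0,"az": 0,"claw": 0},
    {"dx": 0,"dy": 0,"dz": 0,"ax": 0,"ay": 0,"az": 0,"claw": 0},
    {"dx": 0,"dy": 0,"dz": 0,"ax": 0,"ay": 0,"az": 0,"claw": 0},
    {"dx": 0,"dy": 0,"dz": 0,"ax": 0,"ay": 0,"az": 0,"claw": 0},
  ],
)

```text
clock: 17.12
tool_pos: [0.5038, 0.0826, 0.0544]
orientation: [0.611, 0.791, 0.0, 0.0]
force: [-2.3, 1.5, 5.8]
gripper_width: 0.0241
finger_force: 50.0
```

Call:
jog_arm(
  steps=[
    {"dx": -0.0004,"dy": 0,"dz": 0,"ax": 0,"ay": 0,"az": 0,"claw": 0},
    {"dx": -0.0004,"dy": 0,"dz": 0,"ax": 0,"ay": 0,"az": 0,"claw": 0},
    {"dx": -0.0004,"dy": 0,"dz": 0,"ax": 0,"ay": 0,"az": 0,"claw": 0},
    {"dx": -0.0004,"dy": 0,"dz": 0,"ax": 0,"ay": 0,"az": 0,"claw": 0},
    {"dx": -0.0004,"dy": 0,"dz": 0,"ax": 0,"ay": 0,"az": 0,"claw": 0},
    {"dx": 0,"dy": 0,"dz": 0,"ax": 0,"ay": 0,"az": 0,"claw": 0},
    {"dx": 0,"dy": 0,"dz": 0,"ax": 0,"ay": 0,"az": 0,"claw": 0},
    {"dx": 0,"dy": 0,"dz": 0,"ax": 0,"ay": 0,"az": 0,"claw": 0},
  ],
)

```text
clock: 17.78
tool_pos: [0.5043, 0.0805, 0.0544]
orientation: [0.611, 0.791, -0.0, 0.0]
force: [-2.3, 2.2, 5.2]
gripper_width: 0.0238
finger_force: 50.0
```

Call:
jog_arm(
  steps=[
    {"dx": -0.0005,"dy": 0,"dz": 0,"ax": 0,"ay": 0,"az": 0,"claw": 0},
    {"dx": -0.0005,"dy": 0,"dz": 0,"ax": 0,"ay": 0,"az": 0,"claw": 0},
    {"dx": -0.0005,"dy": 0,"dz": 0,"ax": 0,"ay": 0,"az": 0,"claw": 0},
    {"dx": -0.0005,"dy": 0,"dz": 0,"ax": 0,"ay": 0,"az": 0,"claw": 0},
    {"dx": -0.0005,"dy": 0,"dz": 0,"ax": 0,"ay": 0,"az": 0,"claw": 0},
    {"dx": 0,"dy": 0,"dz": 0,"ax": 0,"ay": 0,"az": 0,"claw": 0},
    {"dx": 0,"dy": 0,"dz": 0,"ax": 0,"ay": 0,"az": 0,"claw": 0},
    {"dx": 0,"dy": 0,"dz": 0,"ax": 0,"ay": 0,"az": 0,"claw": 0},
  ],
)

```text
clock: 18.45
tool_pos: [0.5053, 0.0768, 0.0544]
orientation: [0.612, 0.791, -0.001, 0.001]
force: [-0.8, -6.6, 4.8]
gripper_width: 0.0244
finger_force: 50.1
```

The button popped into the hole: the sleeve jumped ahead and the force reversed. Now the proof pull.

Call:
jog_arm(
  steps=[
    {"dx": -0.0005,"dy": 0,"dz": 0,"ax": 0,"ay": 0,"az": 0,"claw": 0},
    {"dx": -0.0005,"dy": 0,"dz": 0,"ax": 0,"ay": 0,"az": 0,"claw": 0},
    {"dx": -0.0005,"dy": 0,"dz": 0,"ax": 0,"ay": 0,"az": 0,"claw": 0},
    {"dx": -0.0005,"dy": 0,"dz": 0,"ax": 0,"ay": 0,"az": 0,"claw": 0},
    {"dx": -0.0005,"dy": 0,"dz": 0,"ax": 0,"ay": 0,"az": 0,"claw": 0},
    {"dx": -0.0005,"dy": 0,"dz": 0,"ax": 0,"ay": 0,"az": 0,"claw": 0},
    {"dx": 0,"dy": 0,"dz": 0,"ax": 0,"ay": 0,"az": 0,"claw": 0},
    {"dx": 0,"dy": 0,"dz": 0,"ax": 0,"ay": 0,"az": 0,"claw": 0},
  ],
)

```text
clock: 19.12
tool_pos: [0.5056, 0.0755, 0.0544]
orientation: [0.611, 0.791, 0.0, -0.0]
force: [-2.4, 1.5, 6.4]
gripper_width: 0.0241
finger_force: 50.1
```

Call:
jog_arm(
  steps=[
    {"dx": -0.0005,"dy": 0,"dz": 0,"ax": 0,"ay": 0,"az": 0,"claw": 0},
    {"dx": -0.0005,"dy": 0,"dz": 0,"ax": 0,"ay": 0,"az": 0,"claw": 0},
    {"dx": -0.0005,"dy": 0,"dz": 0,"ax": 0,"ay": 0,"az": 0,"claw": 0},
    {"dx": -0.0005,"dy": 0,"dz": 0,"ax": 0,"ay": 0,"az": 0,"claw": 0},
    {"dx": -0.0005,"dy": 0,"dz": 0,"ax": 0,"ay": 0,"az": 0,"claw": 0},
    {"dx": 0,"dy": 0,"dz": 0,"ax": 0,"ay": 0,"az": 0,"claw": 0},
    {"dx": 0,"dy": 0,"dz": 0,"ax": 0,"ay": 0,"az": 0,"claw": 0},
    {"dx": 0,"dy": 0,"dz": 0,"ax": 0,"ay": 0,"az": 0,"claw": 0},
  ],
)

```text
clock: 19.78
tool_pos: [0.5061, 0.0737, 0.0544]
orientation: [0.611, 0.792, 0.0, -0.0]
force: [-3.6, 4.4, 5.9]
gripper_width: 0.024
finger_force: 50.1
```

Call:
jog_arm(
  steps=[
    {"dx": -0.0005,"dy": 0,"dz": 0,"ax": 0,"ay": 0,"az": 0,"claw": 0},
    {"dx": -0.0005,"dy": 0,"dz": 0,"ax": 0,"ay": 0,"az": 0,"claw": 0},
    {"dx": -0.0005,"dy": 0,"dz": 0,"ax": 0,"ay": 0,"az": 0,"claw": 0},
    {"dx": -0.0005,"dy": 0,"dz": 0,"ax": 0,"ay": 0,"az": 0,"claw": 0},
    {"dx": 0,"dy": 0,"dz": 0,"ax": 0,"ay": 0,"az": 0,"claw": 0},
    {"dx": 0,"dy": 0,"dz": 0,"ax": 0,"ay": 0,"az": 0,"claw": 0},
    {"dx": 0,"dy": 0,"dz": 0,"ax": 0,"ay": 0,"az": 0,"claw": 0},
    {"dx": 0,"dy": 0,"dz": 0,"ax": 0,"ay": 0,"az": 0,"claw": 0},
  ],
)

```text
clock: 20.45
tool_pos: [0.5062, 0.0732, 0.0544]
orientation: [0.611, 0.792, 0.001, -0.002]
force: [-4.9, 10.3, 6.2]
gripper_width: 0.0241
finger_force: 50.1
```

Call:
jog_arm(
  steps=[
    {"dx": -0.0005,"dy": 0,"dz": 0,"ax": 0,"ay": 0,"az": 0,"claw": 0},
    {"dx": -0.0005,"dy": 0,"dz": 0,"ax": 0,"ay": 0,"az": 0,"claw": 0},
    {"dx": -0.0005,"dy": 0,"dz": 0,"ax": 0,"ay": 0,"az": 0,"claw": 0},
    {"dx": -0.0005,"dy": 0,"dz": 0,"ax": 0,"ay": 0,"az": 0,"claw": 0},
    {"dx": 0,"dy": 0,"dz": 0,"ax": 0,"ay": 0,"az": 0,"claw": 0},
    {"dx": 0,"dy": 0,"dz": 0,"ax": 0,"ay": 0,"az": 0,"claw": 0},
    {"dx": 0,"dy": 0,"dz": 0,"ax": 0,"ay": 0,"az": 0,"claw": 0},
    {"dx": 0,"dy": 0,"dz": 0,"ax": 0,"ay": 0,"az": 0,"claw": 0},
  ],
)

```text
clock: 21.12
tool_pos: [0.5063, 0.0729, 0.0544]
orientation: [0.61, 0.792, 0.002, -0.003]
force: [-7.2, 18.5, 7.7]
gripper_width: 0.024
finger_force: 50.1
```

Locked at about 19.7 N. I hold briefly, back off, open and rise.

Call:
jog_arm(
  steps=[
    {"dx": 0,"dy": 0,"dz": 0,"ax": 0,"ay": 0,"az": 0,"claw": 0},
    {"dx": 0.002,"dy": 0,"dz": 0,"ax": 0,"ay": 0,"az": 0,"claw": 0},
    {"dx": 0.002,"dy": 0,"dz": 0,"ax": 0,"ay": 0,"az": 0,"claw": 0},
    {"dx": 0,"dy": 0,"dz": 0,"ax": 0,"ay": 0,"az": 0,"claw": 60},
    {"dx": 0,"dy": 0,"dz": 0,"ax": 0,"ay": 0,"az": 0,"claw": 65},
    {"dx": 0,"dy": 0,"dz": -0.01,"ax": 0,"ay": 0,"az": 0,"claw": 65},
    {"dx": 0,"dy": 0,"dz": -0.02,"ax": 0,"ay": 0,"az": 0,"claw": 65},
    {"dx": 0,"dy": 0,"dz": -0.03,"ax": 0,"ay": 0,"az": 0,"claw": 65},
  ],
)

```text
clock: 21.78
tool_pos: [0.5046, 0.0725, 0.1126]
orientation: [0.611, 0.791, -0.002, -0.002]
force: [0.0, -0.2, -0.3]
gripper_width: 0.0553
finger_force: 0.0
```

Call:
jog_arm(
  steps=[
    {"dx": 0,"dy": 0,"dz": -0.03,"ax": 0,"ay": 0,"az": 0,"claw": 100},
    {"dx": 0,"dy": 0,"dz": -0.03,"ax": 0,"ay": 0,"az": 0,"claw": 100},
    {"dx": 0,"dy": 0,"dz": -0.03,"ax": 0,"ay": 0,"az": 0,"claw": 100},
    {"dx": 0,"dy": 0,"dz": -0.03,"ax": 0,"ay": 0,"az": 0,"claw": 100},
    {"dx": 0,"dy": 0,"dz": -0.02,"ax": 0,"ay": 0,"az": 0,"claw": 100},
    {"dx": 0,"dy": 0,"dz": -0.01,"ax": 0,"ay": 0,"az": 0,"claw": 100},
    {"dx": 0,"dy": 0,"dz": 0,"ax": 0,"ay": 0,"az": 0,"claw": 100},
    {"dx": 0,"dy": 0,"dz": 0,"ax": 0,"ay": 0,"az": 0,"claw": 100},
  ],
)

```text
clock: 22.45
tool_pos: [0.5061, 0.0728, 0.2635]
orientation: [0.611, 0.791, -0.0, -0.0]
force: [0.8, -0.2, -0.9]
gripper_width: 0.0856
finger_force: 0.0
```

Run:
```python
from h import *
st(); i=cam('wrist'); p,d=grab_frame('wrist'); np.savez('w7.npz',p=p,d=d,R=i[1],t=i[2]); z=dict(R=i[1],t=i[2])
s,_=grab_frame('scene'); s=cv2.resize(s[135:260,200:365],(396,300),interpolation=cv2.INTER_CUBIC)
c=cv2.resize(p,(400,300),interpolation=cv2.INTER_AREA); save('w7.png',np.hstack([c,s]))
a=np.radians(14.65); ex=np.array([np.cos(a),np.sin(a),0]); ey=np.array([-ex[1],ex[0],0]); pl=np.array([.5591,.1863,0])
v,u=np.mgrid[:480,:640]; W=wpts(z,np.c_[u.ravel(),v.ravel()],d=d.ravel()).reshape(480,640,3)-pl; X,Y,Z=W@ex,W@ey,W[...,2]
g=(abs(X)<.03)&(abs(Y)<.15)&(Z>.098)&(Z<.13)&(d>0)
h,e=np.histogram(Y[g],bins=np.arange(-.15,.15,.005)); print([(round(b*1000),int(n)) for n,b in zip(h,e) if n>5], np.median(Z[g]))
print('cap plan'); plan([.4718,-.2744,.23],-50,16)
```

```text
{'clock': 22.45, 'qpos': [0.071, 0.008, 1.338, 0.0, 1.796, -0.185], 'tool_pos': [0.506, 0.073, 0.263], 'orientation': [0.611, 0.791, -0.0, -0.0], 'force': [0.759, -0.162, -0.85], 'gripper_width': 0.086, 'finger_force': 0.0}
[(-35, 202), (-30, 392), (-25, 395), (-20, 85), (70, 32), (75, 485), (80, 343), (85, 120)] 0.11618554386837154
cap plan
yaw now 14.63 turn az/row 4.04 dz/row 0.002 D [-0.0338 -0.3472 -0.0321]
0 dx -0.0205 dy -0.0075
1 dx -0.0209 dy -0.0061
2 dx -0.0213 dy -0.0046
3 dx -0.0216 dy -0.0031
4 dx -0.0217 dy -0.0015
5 dx -0.0218 dy -0.0
6 dx -0.0217 dy 0.0015
7 dx -0.0216 dy 0.0031
8 dx -0.0213 dy 0.0046
9 dx -0.0209 dy 0.0061
10 dx -0.0205 dy 0.0075
11 dx -0.0199 dy 0.0089
12 dx -0.0192 dy 0.0103
13 dx -0.0184 dy 0.0117
14 dx -0.0176 dy 0.0129
15 dx -0.0166 dy 0.0141
```

View pics/w7.png

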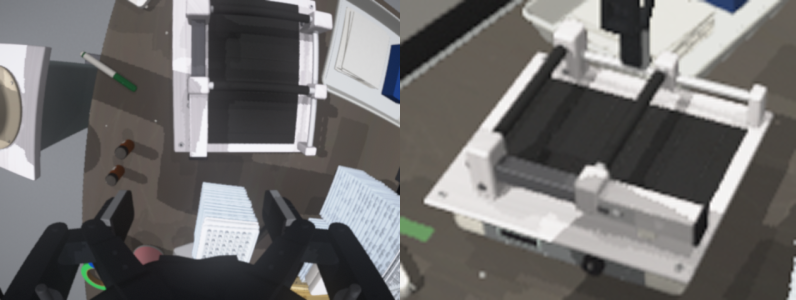

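The picture shows the sleeve out by one hole, with the sliding bar at about the middle of the platform and the lock closed. The bars sit at Y ≈ −27 and +79 mm in the platform frame. Next comes the bottle.

Call:
jog_arm(
  steps=[
    {"dx": -0.0205,"dy": -0.0075,"dz": 0.001,"ax": 0,"ay": 0,"az": 4.05,"claw": 100},
    {"dx": -0.021,"dy": -0.006,"dz": 0.001,"ax": 0,"ay": 0,"az": 4.05,"claw": 100},
    {"dx": -0.0215,"dy": -0.0045,"dz": 0.001,"ax": 0,"ay": 0,"az": 4.05,"claw": 100},
    {"dx": -0.0215,"dy": -0.003,"dz": 0.001,"ax": 0,"ay": 0,"az": 4.05,"claw": 100},
    {"dx": -0.0215,"dy": -0.0015,"dz": 0.001,"ax": 0,"ay": 0,"az": 4.05,"claw": 100},
    {"dx": -0.022,"dy": 0,"dz": 0.001,"ax": 0,"ay": 0,"az": 4.05,"claw": 100},
    {"dx": -0.0215,"dy": 0.0015,"dz": 0.001,"ax": 0,"ay": 0,"az": 4.05,"claw": 100},
    {"dx": -0.0215,"dy": 0.003,"dz": 0.001,"ax": 0,"ay": 0,"az": 4.05,"claw": 100},
  ],
)

```text
clock: 23.22
tool_pos: [0.4887, -0.1013, 0.2542]
orientation: [0.809, 0.588, -0.001, -0.001]
force: [-0.5, -0.3, -0.2]
gripper_width: 0.0852
finger_force: 0.0
```

Call:
jog_arm(
  steps=[
    {"dx": -0.0215,"dy": 0.0045,"dz": 0.002,"ax": 0,"ay": 0,"az": 4.05,"claw": 100},
    {"dx": -0.021,"dy": 0.006,"dz": 0.002,"ax": 0,"ay": 0,"az": 4.05,"claw": 100},
    {"dx": -0.0205,"dy": 0.0075,"dz": 0.002,"ax": 0,"ay": 0,"az": 4.05,"claw": 100},
    {"dx": -0.02,"dy": 0.009,"dz": 0.004,"ax": 0,"ay": 0,"az": 4.05,"claw": 100},
    {"dx": -0.019,"dy": 0.0105,"dz": 0.005,"ax": 0,"ay": 0,"az": 4.05,"claw": 100},
    {"dx": -0.0185,"dy": 0.0115,"dz": 0.006,"ax": 0,"ay": 0,"az": 4.05,"claw": 100},
    {"dx": -0.0175,"dy": 0.013,"dz": 0.004,"ax": 0,"ay": 0,"az": 4.05,"claw": 100},
    {"dx": -0.0165,"dy": 0.014,"dz": 0,"ax": 0,"ay": 0,"az": 4.05,"claw": 100},
  ],
)

```text
clock: 23.88
tool_pos: [0.471, -0.2746, 0.228]
orientation: [0.941, 0.339, -0.001, -0.002]
force: [0.2, -0.4, 0.3]
gripper_width: 0.0851
finger_force: 0.0
```

Run:
```python
from h import *
st(); i=cam('wrist'); p,d=grab_frame('wrist'); z=dict(R=i[1],t=i[2]); np.savez('w8.npz',p=p,d=d,**z)
h=cv2.cvtColor(p,cv2.COLOR_RGB2HSV); m=((h[...,0]>105)&(h[...,0]<125)&(h[...,1]>150)&(h[...,2]>60))
v,u=np.mgrid[:480,:640]; W=wpts(z,np.c_[u.ravel(),v.ravel()],d=d.ravel()).reshape(480,640,3)
n,l,s,c=cv2.connectedComponentsWithStats(m.astype(np.uint8))
for k in range(1,n):
    if s[k,4]>100:
        q=W[l==k]; zt=np.percentile(q[:,2],90); t=q[abs(q[:,2]-zt)<.005]; print(c[k].round(),s[k],zt.round(3),cv2.minEnclosingCircle(t[:,:2].astype(np.float32)))
g=(W[...,2]>.085)&(W[...,2]<.2)&(np.hypot(W[...,0]-.56,W[...,1]+.24)<.09)
q=W[g]; print('media pts',g.sum(), np.percentile(q,[2,50,98],axis=0).round(3).tolist() if g.sum() else '')
plan([.4718,-.2744,.12],-50,1)
```

```text
{'clock': 23.883, 'qpos': [-0.596, 0.11, 1.302, 0.0, 1.735, 0.283], 'tool_pos': [0.471, -0.275, 0.228], 'orientation': [0.941, 0.339, -0.001, -0.002], 'force': [0.229, -0.406, 0.346], 'gripper_width': 0.085, 'finger_force': 0.0}
[319. 236.] [ 293  211   53   52 2189] 0.141 ((0.4717811346054077, -0.27529844641685486), 0.019851967692375183)
[552. 299.] [ 480  221  160  146 5521] 0.107 ((0.5795303583145142, -0.5409706830978394), 0.09953293949365616)
[219. 296.] [204 281  31  30 688] 0.102 ((0.3633668124675751, -0.24956196546554565), 0.014298639260232449)
[633. 416.] [626 402  14  29 184] 0.108 ((0.5535708069801331, -0.8609330654144287), 0.018340444192290306)
[500. 435.] [480 420  38  33 221] 0.318 ((0.4993342161178589, -0.3251185417175293), 0.006144695449620485)
media pts 10242 [[0.474, -0.291, 0.086], [0.553, -0.239, 0.138], [0.593, -0.153, 0.155]]
yaw now -50.78 turn az/row -0.78 dz/row 0.1081 D [ 0.0015  0.0034 -0.1081]
0 dx 0.0033 dy -0.0017
```

Call:
jog_arm(
  steps=[
    {"dx": 0.001,"dy": -0.0005,"dz": 0.02,"ax": 0,"ay": 0,"az": 0,"claw": 100},
    {"dx": 0.001,"dy": -0.0005,"dz": 0.025,"ax": 0,"ay": 0,"az": 0,"claw": 100},
    {"dx": 0.0005,"dy": 0,"dz": 0.025,"ax": 0,"ay": 0,"az": 0,"claw": 100},
    {"dx": 0,"dy": 0,"dz": 0.025,"ax": 0,"ay": 0,"az": 0,"claw": 100},
    {"dx": 0,"dy": 0,"dz": 0.02,"ax": 0,"ay": 0,"az": 0,"claw": 100},
    {"dx": 0,"dy": 0,"dz": 0.01,"ax": 0,"ay": 0,"az": 0,"claw": 90},
    {"dx": 0,"dy": 0,"dz": 0.005,"ax": 0,"ay": 0,"az": 0,"claw": 80},
    {"dx": 0,"dy": 0,"dz": 0,"ax": 0,"ay": 0,"az": 0,"claw": 70},
  ],
)

```text
clock: 24.6
tool_pos: [0.4728, -0.2712, 0.0999]
orientation: [0.94, 0.341, -0.001, -0.001]
force: [-0.2, 0.5, 0.1]
gripper_width: 0.06
finger_force: 0.0
```

Call:
jog_arm(
  steps=[
    {"dx": 0,"dy": 0,"dz": 0,"ax": 0,"ay": 0,"az": 0,"claw": 60},
    {"dx": 0,"dy": 0,"dz": 0,"ax": 0,"ay": 0,"az": 0,"claw": 50},
    {"dx": 0,"dy": 0,"dz": 0,"ax": 0,"ay": 0,"az": 0,"claw": 40},
    {"dx": 0,"dy": 0,"dz": 0,"ax": 0,"ay": 0,"az": 0,"claw": 20},
    {"dx": 0,"dy": 0,"dz": 0,"ax": 0,"ay": 0,"az": 0,"claw": 20},
    {"dx": 0,"dy": 0,"dz": 0,"ax": 0,"ay": 0,"az": 0,"claw": 20},
    {"dx": 0,"dy": 0,"dz": 0,"ax": 0,"ay": 0,"az": 0,"claw": 20},
    {"dx": 0,"dy": 0,"dz": 0,"ax": 0,"ay": 0,"az": 0,"claw": 20},
  ],
  grip_force=60,
)

```text
clock: 25.27
tool_pos: [0.4743, -0.2723, 0.1031]
orientation: [0.94, 0.341, 0.001, 0.001]
force: [-0.2, -0.8, 5.7]
gripper_width: 0.0375
finger_force: 60.4
```

Call:
jog_arm(
  steps=[
    {"dx": 0,"dy": 0,"dz": -0.004,"ax": 0,"ay": 0,"az": 0,"claw": 20},
    {"dx": 0,"dy": 0,"dz": -0.012,"ax": 0,"ay": 0,"az": 0,"claw": 20},
    {"dx": 0,"dy": 0,"dz": -0.025,"ax": 0,"ay": 0,"az": 0,"claw": 20},
    {"dx": 0,"dy": 0,"dz": -0.033,"ax": 0,"ay": 0,"az": 0,"claw": 20},
    {"dx": 0,"dy": 0,"dz": -0.035,"ax": 0,"ay": 0,"az": 0,"claw": 20},
    {"dx": 0,"dy": 0,"dz": -0.035,"ax": 0,"ay": 0,"az": 0,"claw": 20},
    {"dx": 0,"dy": 0,"dz": -0.025,"ax": 0,"ay": 0,"az": 0,"claw": 20},
    {"dx": 0,"dy": 0,"dz": -0.01,"ax": 0,"ay": 0,"az": 0,"claw": 20},
  ],
  grip_force=80,
)

```text
clock: 25.93
tool_pos: [0.4739, -0.272, 0.2853]
orientation: [0.94, 0.341, 0.002, 0.003]
force: [0.0, -0.5, -2.6]
gripper_width: 0.0367
finger_force: 81.1
```

Run:
```python
from h import *
st()
plan([.568+.003,.2155+.0025,.277],-50,1)
```

```text
{'clock': 25.933, 'qpos': [-0.589, 0.104, 1.195, 0.0, 1.836, 0.287], 'tool_pos': [0.474, -0.272, 0.285], 'orientation': [0.94, 0.341, 0.002, 0.003], 'force': [0.032, -0.518, -2.623], 'gripper_width': 0.037, 'finger_force': 81.075}
yaw now -50.16 turn az/row -0.16 dz/row 0.0083 D [ 0.0971  0.49   -0.0083]
0 dx 0.3885 dy -0.3141
```

Call:
jog_arm(
  steps=[
    {"dx": 0.005,"dy": -0.004,"dz": 0,"ax": 0,"ay": 0,"az": 0,"claw": 20},
    {"dx": 0.01,"dy": -0.008,"dz": 0,"ax": 0,"ay": 0,"az": 0,"claw": 20},
    {"dx": 0.015,"dy": -0.012,"dz": 0,"ax": 0,"ay": 0,"az": 0,"claw": 20},
    {"dx": 0.02,"dy": -0.0162,"dz": 0,"ax": 0,"ay": 0,"az": 0,"claw": 20},
    {"dx": 0.02,"dy": -0.0162,"dz": 0,"ax": 0,"ay": 0,"az": 0,"claw": 20},
    {"dx": 0.02,"dy": -0.0162,"dz": 0,"ax": 0,"ay": 0,"az": 0,"claw": 20},
    {"dx": 0.02,"dy": -0.0162,"dz": 0,"ax": 0,"ay": 0,"az": 0,"claw": 20},
    {"dx": 0.02,"dy": -0.0162,"dz": 0,"ax": 0,"ay": 0,"az": 0,"claw": 20},
  ],
)

```text
clock: 26.6
tool_pos: [0.5051, -0.1051, 0.2769]
orientation: [0.94, 0.341, -0.002, -0.002]
force: [0.6, 0.2, -4.6]
gripper_width: 0.0365
finger_force: 81.0
```

Call:
jog_arm(
  steps=[
    {"dx": 0.02,"dy": -0.0162,"dz": 0,"ax": 0,"ay": 0,"az": 0,"claw": 20},
    {"dx": 0.02,"dy": -0.0162,"dz": 0,"ax": 0,"ay": 0,"az": 0,"claw": 20},
    {"dx": 0.02,"dy": -0.0162,"dz": 0,"ax": 0,"ay": 0,"az": 0,"claw": 20},
    {"dx": 0.02,"dy": -0.0162,"dz": 0,"ax": 0,"ay": 0,"az": 0,"claw": 20},
    {"dx": 0.02,"dy": -0.0162,"dz": 0,"ax": 0,"ay": 0,"az": 0,"claw": 20},
    {"dx": 0.02,"dy": -0.0162,"dz": 0,"ax": 0,"ay": 0,"az": 0,"claw": 20},
    {"dx": 0.02,"dy": -0.0162,"dz": 0,"ax": 0,"ay": 0,"az": 0,"claw": 20},
    {"dx": 0.02,"dy": -0.0162,"dz": 0,"ax": 0,"ay": 0,"az": 0,"claw": 20},
  ],
)

```text
clock: 27.27
tool_pos: [0.5445, 0.0966, 0.2769]
orientation: [0.94, 0.341, -0.003, -0.001]
force: [0.8, 0.4, -4.1]
gripper_width: 0.0372
finger_force: 81.1
```

Call:
jog_arm(
  steps=[
    {"dx": 0.02,"dy": -0.0162,"dz": 0,"ax": 0,"ay": 0,"az": 0,"claw": 20},
    {"dx": 0.02,"dy": -0.0162,"dz": 0,"ax": 0,"ay": 0,"az": 0,"claw": 20},
    {"dx": 0.018,"dy": -0.0146,"dz": 0,"ax": 0,"ay": 0,"az": 0,"claw": 20},
    {"dx": 0.015,"dy": -0.012,"dz": 0,"ax": 0,"ay": 0,"az": 0,"claw": 20},
    {"dx": 0.012,"dy": -0.0097,"dz": 0,"ax": 0,"ay": 0,"az": 0,"claw": 20},
    {"dx": 0.008,"dy": -0.0065,"dz": 0,"ax": 0,"ay": 0,"az": 0,"claw": 20},
    {"dx": 0.0055,"dy": -0.0045,"dz": 0,"ax": 0,"ay": 0,"az": 0,"claw": 20},
    {"dx": 0,"dy": 0,"dz": 0,"ax": 0,"ay": 0,"az": 0,"claw": 20},
  ],
)

```text
clock: 27.93
tool_pos: [0.5697, 0.2199, 0.2783]
orientation: [0.94, 0.341, -0.001, -0.0]
force: [-1.3, -0.3, -4.1]
gripper_width: 0.0371
finger_force: 81.0
```

Run:
```python
from h import *
st(); R6=R.from_quat(sense()['orientation']).as_matrix(); print('tilt',np.degrees(np.arccos(-R6[2,2])))
a=np.radians(14.65); ex=np.array([np.cos(a),np.sin(a),0]); ey=np.array([-ex[1],ex[0],0]); pl=np.array([.5591,.1863,0])
rel=lambda q:((q-pl)@ex).round(4).tolist(),((q-pl)@ey).round(4)
for n in ['scene','side']:
    p,d=grab_frame(n); W=pts(n,d); h=cv2.cvtColor(p,cv2.COLOR_RGB2HSV)
    X,Y=(W-pl)@ex,(W-pl)@ey
    near=(abs(X)<.09)&(abs(Y-.026)<.08)&(d>0)
    pink=near&(W[...,2]>.14)&((h[...,0]>165)|(h[...,0]<8))&(h[...,1]>50)&(h[...,2]>120)
    blue=near&(h[...,0]>105)&(h[...,0]<125)&(h[...,1]>150)
    for nm,m in (('pink',pink),('blue',blue)):
        if m.sum()>20: print(n,nm,m.sum(),'X',np.percentile(X[m],[3,97]).round(4),'Y',np.percentile(Y[m],[3,97]).round(4),'Z',np.percentile(W[m][:,2],[2,98]).round(4))
    bars=(abs(X-.03)<.03)&(abs(Y-.026)<.09)&(W[...,2]>.1)&(W[...,2]<.125)&(h[...,2]<90)&(d>0)
    hh,e=np.histogram(Y[bars],bins=np.arange(-.06,.12,.004)); print(n,'bars',[(round(b*1000),int(c)) for c,b in zip(hh,e) if c>3])
plan([.571,.218,.2],-50,1)
```

```text
{'clock': 27.933, 'qpos': [0.308, 0.3, 0.985, 0.0, 1.859, 1.182], 'tool_pos': [0.57, 0.22, 0.278], 'orientation': [0.94, 0.341, -0.001, -0.0], 'force': [-1.284, -0.325, -4.112], 'gripper_width': 0.037, 'finger_force': 80.964}
tilt 0.1721515475530137Traceback (most recent call last):
  File "<stdin>", line 4, in <module>
NameError: name 'q' is not defined
```

```bash
cat > chk.py <<'E'
from h import *
a=np.radians(14.65); ex=np.array([np.cos(a),np.sin(a),0]); ey=np.array([-ex[1],ex[0],0]); pl=np.array([.5591,.1863,0])
def chk(zmin,zoff):
  for n in ['scene','side']:
    p,d=grab_frame(n); W=pts(n,d); h=cv2.cvtColor(p,cv2.COLOR_RGB2HSV); X,Y=(W-pl)@ex,(W-pl)@ey
    near=(abs(X)<.1)&(abs(Y-.026)<.09)&(d>0)
    pink=near&(W[...,2]>zmin)&((h[...,0]>165)|(h[...,0]<8))&(h[...,1]>50)&(h[...,2]>120)
    blue=near&(h[...,0]>105)&(h[...,0]<125)&(h[...,1]>150)
    for nm,m in (('pink',pink),('blue',blue)):
        if m.sum()>20: print(n,nm,m.sum(),'X',np.percentile(X[m],[2,98]).round(4),'Y',np.percentile(Y[m],[2,98]).round(4),'Z',np.percentile(W[m][:,2],[2,98]).round(4))
        if nm=='pink' and m.sum()>50: # circle fit in XY per height band, radius 40
            from scipy.optimize import least_squares
            z0,z1=np.percentile(W[m][:,2],[5,95])
            for lo,hi in ((z0,(z0+z1)/2),((z0+z1)/2,z1)):
                b=m&(W[...,2]>=lo)&(W[...,2]<hi); r=least_squares(lambda c:np.hypot(X[b]-c[0],Y[b]-c[1])-.04,[.016,.026],loss='soft_l1',f_scale=.002); print('  axis',r.x.round(4),round((lo+hi)/2,3))
    bars=(abs(X-.03)<.03)&(abs(Y-.026)<.09)&(W[...,2]>.1)&(W[...,2]<.125)&(h[...,2]<90)&(d>0)
    hh,e=np.histogram(Y[bars],bins=np.arange(-.06,.12,.004)); print(n,'bars',[(round(b*1000),int(c)) for c,b in zip(hh,e) if c>3])
E
python3 - <<'E'
from chk import *
chk(.14,0); st(); plan([.571,.218,.2],-50,1)
E
```

```text
scene pink 1390 X [-0.0244  0.0154] Y [-0.0108  0.0493] Z [0.1896 0.282 ]
  axis [0.0166 0.029 ] 0.215
  axis [0.018  0.0296] 0.258
scene blue 322 X [-0.0044  0.0326] Y [0.009  0.0432] Z [0.297  0.3173]
scene bars [(-36, 14), (-32, 45), (-28, 31), (-24, 19), (72, 10), (76, 44), (80, 20), (84, 5)]
side pink 956 X [-0.0241  0.0414] Y [-0.0186  0.022 ] Z [0.1857 0.2714]
  axis [0.0158 0.0252] 0.209
  axis [0.0156 0.0254] 0.248
side blue 204 X [-0.0177  0.0523] Y [-0.021   0.0471] Z [0.2962 0.4732]
side bars [(-40, 23), (-36, 56), (-32, 27), (-28, 8), (64, 6), (68, 16), (72, 47), (76, 26), (80, 10)]
{'clock': 28.033, 'qpos': [0.305, 0.298, 0.985, -0.0, 1.859, 1.181], 'tool_pos': [0.57, 0.218, 0.279], 'orientation': [0.94, 0.341, -0.001, 0.0], 'force': [0.266, -0.011, -4.362], 'gripper_width': 0.037, 'finger_force': 80.964}
yaw now -50.17 turn az/row -0.17 dz/row 0.0794 D [ 0.001  -0.0002 -0.0794]
0 dx 0.0006 dy 0.0008
```

The bottle is upright and centred (Y≈27 mm, X≈16 mm). Lowering.

Call:
jog_arm(
  steps=[
    {"dx": 0,"dy": 0,"dz": 0.005,"ax": 0,"ay": 0,"az": 0,"claw": 20},
    {"dx": 0,"dy": 0,"dz": 0.013,"ax": 0,"ay": 0,"az": 0,"claw": 20},
    {"dx": 0,"dy": 0,"dz": 0.018,"ax": 0,"ay": 0,"az": 0,"claw": 20},
    {"dx": 0,"dy": 0,"dz": 0.02,"ax": 0,"ay": 0,"az": 0,"claw": 20},
    {"dx": 0,"dy": 0,"dz": 0.02,"ax": 0,"ay": 0,"az": 0,"claw": 20},
    {"dx": 0,"dy": 0,"dz": 0.014,"ax": 0,"ay": 0,"az": 0,"claw": 20},
    {"dx": 0,"dy": 0,"dz": 0.007,"ax": 0,"ay": 0,"az": 0,"claw": 20},
    {"dx": 0,"dy": 0,"dz": 0.002,"ax": 0,"ay": 0,"az": 0,"claw": 20},
  ],
)

```text
clock: 28.7
tool_pos: [0.5697, 0.2176, 0.1794]
orientation: [0.94, 0.34, -0.001, -0.0]
force: [-0.3, 0.3, -2.6]
gripper_width: 0.0369
finger_force: 81.0
```

Call:
jog_arm(
  steps=[
    {"dx": 0,"dy": 0,"dz": 0.0015,"ax": 0,"ay": 0,"az": 0,"claw": 20},
    {"dx": 0,"dy": 0,"dz": 0.0015,"ax": 0,"ay": 0,"az": 0,"claw": 20},
    {"dx": 0,"dy": 0,"dz": 0.001,"ax": 0,"ay": 0,"az": 0,"claw": 20},
    {"dx": 0,"dy": 0,"dz": 0.001,"ax": 0,"ay": 0,"az": 0,"claw": 20},
    {"dx": 0,"dy": 0,"dz": 0.001,"ax": 0,"ay": 0,"az": 0,"claw": 20},
    {"dx": 0,"dy": 0,"dz": 0.001,"ax": 0,"ay": 0,"az": 0,"claw": 20},
    {"dx": 0,"dy": 0,"dz": 0,"ax": 0,"ay": 0,"az": 0,"claw": 20},
    {"dx": 0,"dy": 0,"dz": 0,"ax": 0,"ay": 0,"az": 0,"claw": 20},
  ],
)

```text
clock: 29.37
tool_pos: [0.5703, 0.2186, 0.1742]
orientation: [0.94, 0.341, 0.0, -0.0]
force: [-0.3, -0.0, -4.1]
gripper_width: 0.037
finger_force: 81.0
```

Call:
jog_arm(
  steps=[
    {"dx": 0,"dy": 0,"dz": 0.001,"ax": 0,"ay": 0,"az": 0,"claw": 20},
    {"dx": 0,"dy": 0,"dz": 0.001,"ax": 0,"ay": 0,"az": 0,"claw": 20},
    {"dx": 0,"dy": 0,"dz": 0.001,"ax": 0,"ay": 0,"az": 0,"claw": 20},
    {"dx": 0,"dy": 0,"dz": 0.001,"ax": 0,"ay": 0,"az": 0,"claw": 20},
    {"dx": 0,"dy": 0,"dz": 0,"ax": 0,"ay": 0,"az": 0,"claw": 20},
    {"dx": 0,"dy": 0,"dz": 0,"ax": 0,"ay": 0,"az": 0,"claw": 20},
    {"dx": 0,"dy": 0,"dz": 0,"ax": 0,"ay": 0,"az": 0,"claw": 20},
    {"dx": 0,"dy": 0,"dz": 0,"ax": 0,"ay": 0,"az": 0,"claw": 20},
  ],
)

```text
clock: 30.03
tool_pos: [0.5704, 0.2186, 0.1703]
orientation: [0.94, 0.341, 0.0, -0.0]
force: [-0.1, -0.3, -4.0]
gripper_width: 0.0371
finger_force: 81.0
```

Call:
jog_arm(
  steps=[
    {"dx": 0,"dy": 0,"dz": 0.001,"ax": 0,"ay": 0,"az": 0,"claw": 20},
    {"dx": 0,"dy": 0,"dz": 0.001,"ax": 0,"ay": 0,"az": 0,"claw": 20},
    {"dx": 0,"dy": 0,"dz": 0.001,"ax": 0,"ay": 0,"az": 0,"claw": 20},
    {"dx": 0,"dy": 0,"dz": 0,"ax": 0,"ay": 0,"az": 0,"claw": 20},
    {"dx": 0,"dy": 0,"dz": 0,"ax": 0,"ay": 0,"az": 0,"claw": 20},
    {"dx": 0,"dy": 0,"dz": 0,"ax": 0,"ay": 0,"az": 0,"claw": 20},
    {"dx": 0,"dy": 0,"dz": 0,"ax": 0,"ay": 0,"az": 0,"claw": 20},
    {"dx": 0,"dy": 0,"dz": 0,"ax": 0,"ay": 0,"az": 0,"claw": 20},
  ],
)

```text
clock: 30.7
tool_pos: [0.5709, 0.2187, 0.1693]
orientation: [0.94, 0.341, 0.002, 0.0]
force: [-1.8, -0.6, 5.2]
gripper_width: 0.0371
finger_force: 82.1
```

It is standing on the platform. I release slowly and rise.

Call:
jog_arm(
  steps=[
    {"dx": 0,"dy": 0,"dz": -0.001,"ax": 0,"ay": 0,"az": 0,"claw": 20},
    {"dx": 0,"dy": 0,"dz": 0,"ax": 0,"ay": 0,"az": 0,"claw": 50},
    {"dx": 0,"dy": 0,"dz": 0,"ax": 0,"ay": 0,"az": 0,"claw": 65},
    {"dx": 0,"dy": 0,"dz": 0,"ax": 0,"ay": 0,"az": 0,"claw": 85},
    {"dx": 0,"dy": 0,"dz": 0,"ax": 0,"ay": 0,"az": 0,"claw": 100},
    {"dx": 0,"dy": 0,"dz": 0,"ax": 0,"ay": 0,"az": 0,"claw": 100},
    {"dx": 0,"dy": 0,"dz": -0.005,"ax": 0,"ay": 0,"az": 0,"claw": 100},
    {"dx": 0,"dy": 0,"dz": -0.01,"ax": 0,"ay": 0,"az": 0,"claw": 100},
  ],
)

```text
clock: 31.37
tool_pos: [0.5698, 0.2183, 0.1823]
orientation: [0.94, 0.341, -0.001, -0.0]
force: [-0.4, -0.6, 0.0]
gripper_width: 0.0854
finger_force: 0.0
```

Call:
jog_arm(
  steps=[
    {"dx": 0,"dy": 0,"dz": -0.015,"ax": 0,"ay": 0,"az": 0,"claw": 100},
    {"dx": 0,"dy": 0,"dz": -0.02,"ax": 0,"ay": 0,"az": 0,"claw": 100},
    {"dx": 0,"dy": 0,"dz": -0.025,"ax": 0,"ay": 0,"az": 0,"claw": 100},
    {"dx": 0,"dy": 0,"dz": -0.025,"ax": 0,"ay": 0,"az": 0,"claw": 100},
    {"dx": 0,"dy": 0,"dz": -0.015,"ax": 0,"ay": 0,"az": 0,"claw": 100},
    {"dx": 0,"dy": 0,"dz": 0,"ax": 0,"ay": 0,"az": 0,"claw": 100},
    {"dx": 0,"dy": 0,"dz": 0,"ax": 0,"ay": 0,"az": 0,"claw": 100},
    {"dx": 0,"dy": 0,"dz": 0,"ax": 0,"ay": 0,"az": 0,"claw": 100},
  ],
)

```text
clock: 32.03
tool_pos: [0.5701, 0.2185, 0.2819]
orientation: [0.94, 0.341, -0.001, -0.0]
force: [0.1, 0.6, -0.2]
gripper_width: 0.0854
finger_force: 0.0
```

Run:
```python
from chk import *
st(); chk(.08,0)
```

```text
{'clock': 32.033, 'qpos': [0.305, 0.299, 0.979, 0.0, 1.865, 1.181], 'tool_pos': [0.57, 0.218, 0.282], 'orientation': [0.94, 0.341, -0.001, -0.0], 'force': [0.087, 0.556, -0.171], 'gripper_width': 0.085, 'finger_force': 0.0}
scene pink 1104 X [-0.0235  0.0158] Y [-0.0123  0.0479] Z [0.0841 0.1767]
  axis [0.0174 0.0274] 0.11
  axis [0.0194 0.0284] 0.153
scene blue 265 X [-0.0031  0.0325] Y [0.0072 0.0412] Z [0.1888 0.2082]
scene bars [(-36, 16), (-32, 44), (-28, 32), (-24, 19), (72, 4), (76, 21), (80, 16)]
side pink 679 X [-0.0233  0.0425] Y [-0.0187  0.0196] Z [0.0814 0.1664]
  axis [0.0168 0.0246] 0.104
  axis [0.0173 0.0249] 0.143
side blue 233 X [-0.0185  0.0596] Y [-0.035   0.0741] Z [0.1867 0.4692]
side bars [(-40, 23), (-36, 45), (-32, 34), (-28, 10)]
```

The bottle stands upright on the platform between the bars (cap top at 0.208 m), and the robot is clear.

```bash
python3 -c "
from workcell import finish_job; print(finish_job())"
```

```text
the job is handed in; nothing more can be done
None
```

I handed the job in at about 32 s: the sleeve is locked at the second hole, proved with a pull of about 19.7 N, and the reagent bottle stands upright between the bars; my first pinch sat too high and pulled the still-locked sleeve to about 20 N twice, and the hand-in gave no verdict.

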